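# Read the glaze test discs and return their tray to its dock

### The job

Squeeze the two orange side buttons of the white tray together to free it from its grey dock, and latch it in the green sliding carriage; put every glaze disc that is there upright into a tray pocket of its own, then slide the carriage by its knob to bring the discs' centre dots one after another under the fixed pointer in the order white, yellow, green, blue, resting each there for a second. Finally squeeze the tray free again and latch it back in the dock with all the discs in their pockets, and leave the jars, bowl and other things on the table as they are.

Things in the scene. Friction and masses are not known exactly. Their poses are not given: they have to be found in the camera images.
- dock_seat (a point): Grey fixed dock, 160 by 184 mm, where the tray starts latched. Point: centre of its deck's top, 34 mm above the table; x, y as the seated tray's. Deck 6 mm thick, a 38 (x) by 36 mm (y) slot at its centre takes the tray's hooks, which catch under the slot's x edges. A steel guide at the middle of each side, 24 mm high with sloping top, leaves the tray 2.5 mm play each way
- carriage_seat (a point): Green carriage of the x-y stage, deck 148 by 176 mm, same slot and guides as the dock; point at the centre of its deck's top face, 40 mm above the table. Its x and y are the slides' directions. The tray fits either way round, with its x along the carriage's x
- carriage_knob (a point): Upright black knob, 16 mm in diameter, 38 mm tall on a deck 40 mm above the table, on the carriage's robot side, 105 mm from the carriage seat along its -x. Point 16 mm below the knob's top (62 mm above the table). Holding it, the carriage can be slid both ways freely (about 1.2 N friction each slide, it stays where left)
- slide_x (a joint): Carriage position along the stage's x, m: 0 (nearest the robot, the seat 120 mm short of the pointer, best for loading) to 0.175. The other slide moves 70 mm to each side of the middle, where the pointer is on the seat's centre line
- pointer (a point): Tip of the fixed red-tipped pointer, 90 mm above the table, pointing straight down; 16 mm thick black rod above it, on a white arm 170 mm up from a column 160 mm beyond it (stage +x). The seated tray's grip passes below the tip. The stage's dark base plate, 10 mm thick, reaches from 190 mm short of the pointer to 180 mm beyond it, 110 mm to each side
- tray_base (a point): White tray, 128 (x) by 156 (y) by 10 mm, about 0.36 kg, four pockets and a grip in the middle. Point at the centre of the underside (on the deck when latched), z up. Two steel hooks reach 12 mm below the underside; they span 50 mm along x at rest, 32 mm with both buttons pressed
- tray_grip (a point): Centre of the tray's grip, 30 mm above the underside, midway between two orange buttons facing tray +x and -x, each 24 mm wide and 24 mm high; outer faces 60 mm apart, 42 mm when both fully pressed (3 to 7 N each). Both pressed: hooks free, tray can be lifted and carried so. Grey block between them, top 44 mm above the underside. To latch: lower onto the deck squeezed, let go
- button_a (a joint): Button on the tray's +x side, m pressed: 0 out, 0.009 fully in
- button_b (a joint): Button on the tray's -x side, m pressed: 0 out, 0.009 fully in
- pocket0 (a point): Tray pocket at tray x +38, y +52 mm: 40 mm square, 6 mm deep. Point at the centre of its floor, 4 mm above the tray's underside
- pocket1 (a point): Tray pocket at tray x +38, y -52 mm, likewise
- pocket2 (a point): Tray pocket at tray x -38, y +52 mm, likewise
- pocket3 (a point): Tray pocket at tray x -38, y -52 mm, likewise
- disc_white_mid (a point): Glaze test disc, white top with a 10 mm black dot at its centre, terracotta foot: 32 mm in diameter, 24 mm high, 40 g, standing on the table. Point at its centre, 12 mm up. Two or three of the four discs are present
- disc_yellow_mid (a point): The same with a yellow top and a black dot
- disc_green_mid (a point): The same with a green top and a white dot
- disc_blue_mid (a point): The same with a blue top and a white dot
- jar_pink: Pink glaze jar, 64 mm in diameter, 95 mm tall, origin under it; leave alone
- jar_olive: Olive glaze jar, the same size; leave alone
- water_cup: Steel cup, 76 mm in diameter, 85 mm tall; leave alone
- glaze_brush: Brush lying at the right; leave alone
- wood_rib: Flat wooden rib 50 by 100 by 8 mm; leave alone
- bisque_bowl: Terracotta bowl, 120 mm in diameter, 55 mm tall; leave alone
- clay_cutter: Steel ring cutter, 70 mm in diameter, 30 mm tall; leave alone
Mind the look-alikes: they are no part of the job. There is more than one size of the part that bears tray_base; the job needs the larger.

How it is judged:
By the outcome, as a careful person would: the job done as asked, in the order asked, and still so for the second after the job is handed in, with the robot touching nothing.
Of disc_white, disc_yellow, disc_green, disc_blue only 2 to 3 are there at a start; the rules pass over those that are not, and their reading is None.
At some moment in a run one of disc_white, disc_yellow, disc_green, disc_blue may be knocked a few centimetres aside while the robot is not near it.
It also fails if it takes over 210 s, if anything falls off the work surface, if the arm or the gripper's body presses on something with over 40 N, if the wrist force passes 120 N, or if a joint passes its speed limit or range.

### The arm

A 6-joint arm with a two-finger parallel gripper is mounted at the origin on the work surface. World frame = base frame: x ahead of the robot, y to its left, z up, the work surface at z = 0. Lengths are in mm, angles in rad, forces in N, time in s.
With the tool pointing down it reaches from about 300 to 775 mm from the base axis. Payload 14.6 kg.
Tool frame: the origin (TCP) lies midway between the tips of the shut fingers; the grasp point (between the pads) lies manip.grasp_offset behind it (manip.grasp_offset is the distance from the TCP to the grasp point, in mm); z points along the fingers, y is the direction in which the jaws open and shut (so a half turn about z gives the same grasp; the last joint's range is limited). The gripper opens to 94 mm and grips with 3 to 60 N. Pads are 16 mm wide; open, the fingers measure 119 mm over their backs; the gripper's body (75 mm by 177 mm) begins 78 mm behind the grasp point.
Start: joints at [-1.244, 0.3, 1.521, -0, 1.321, -0.067], TCP at [211.027, -507.894, 205.446] pointing down, gripper open.
Joint ranges: [-3.03, 3.03], [-0.79, 2.21], [0.23, 2.52], [-1.04, 4.18], [0, 3.07], [-2.55, 2.55]. Speed limits (rad/s): [2.22, 2.22, 2.57, 3.14, 3.14, 3.14].

### API

Orientations are given as [roll, pitch, yaw] about the fixed x, y, z axes, in that order (R = Rz(yaw) Ry(pitch) Rx(roll)).
In Python, from cell import monitor, vision, order, manip gives the robot as it stands.
- The arm moves only by the shell command python3 -m jog 'ROWS' [FORCE]. ROWS is JSON, a list of rows, each a list of 7 numbers: the shift along the tool's x, y, z in cm, then the turn, a rotation vector about the tool's x, y, z in rad, then the opening in per cent of the stroke, from 0 (shut) to 100 (fully open). In form: [[tx, ty, tz, rx, ry, rz, jaw], ...]. A call has 1 to 8 rows; each row shifts and turns the commanded pose from where the row before left it, along the tool's axes as they then stand; what a row does not reach is not made up. A row lasts 1/10 s, in which the tool goes at most 50 mm and 8.59 degrees, less where a joint would pass 70% of its speed; a pose out of reach is approached as far as the arm can. A call is refused whole if a number of a shift passes 5 or a number of a turn 0.15, either way. A call with a gripper value outside its range is refused whole. The fingers move at their own pace and stop on an object; FORCE is the grip in N (left out, the last holds). Time passes only in rows, so rows that do not move let the fingers close. It gives the time, the measured TCP pose, the force and the opening at its end, in the units of the state.
- monitor.read_state(): the state, without advancing time (a new reading comes with each control period).
- vision.camera(name): name is "side" or "top" or "wrist"; returns a dict with "color" (384x512x3 uint8, blue, green, red), "fx", "fy", "cx", "cy" (pixels), "cam_to_world" (4x4, takes a point from camera to world coordinates); the wrist camera has in their place "tool_from_camera" (4x4, takes a point from camera to tool coordinates, whose origin is the TCP and whose axes are the flange's). Camera axes: x right, y down, z forward; pixel columns grow to the right and rows downward; lengths in mm; the calibration is good to about 2 mm. A picture is of the moment at which its call begins: read the wrist's pose just before it. There is no depth.
- order.sign_off(): hands the job in, once; it reports no verdict.
The state is a dict: "clock": time; "joints": joint angles; "qd": joint speeds; "effort": joint torques, N m; "eef_pos": TCP position; "eef_rot": TCP orientation; "wrist_force": force on the tool from outside, world axes, zero at the start; "moment": the same for the moment, N m; "finger_gap": finger opening in mm.
Only numpy, scipy, OpenCV 4.12 (cv2) and the standard library are available. Lean on these libraries where they do the work, as an engineer would, in place of code of your own. Each camera call takes 0.05 s, during which the arm holds its last target.

## Working session

There is one attempt and no reset: what is moved stays moved. The work goes in short steps, Python scripts to look and compute and a shell command to move; the robot and the scene stay as the last step left them, time stands still between calls to the robot, and variables do not carry over. Pictures are saved under pics/ and viewed, and the job is handed in when it is done.

```bash
ls; mkdir -p pics; cat > h.py <<'E'
import numpy as np, cv2
from cell import monitor, vision, order, manip
def snap(cam,name):
    s=monitor.read_state(); c=vision.camera(cam); cv2.imwrite('pics/%s.png'%name,c['color']); 
    return s,c
E
python3 - <<'E'
from h import *
print(monitor.read_state(), manip.grasp_offset)
for n in ("side","top","wrist"):
    s,c=snap(n,n+"0"); print(n,{k:(np.round(v,3).tolist() if k!='color' else 0) for k,v in c.items()})
E
```

```text
pics
{'clock': 0.0, 'joints': array([-1.24357239e+00,  3.00459349e-01,  1.52159829e+00,  9.60425431e-06,
        1.32068734e+00, -6.66370878e-02]), 'qd': array([-0.00129368, -0.00068853,  0.00045416, -0.00010904,  0.00168039,
       -0.00116928]), 'effort': array([ 2.64262766e-03, -5.31805658e+01, -3.52736878e+01,  7.09651038e-02,
        2.43651151e-02, -9.50523577e-05]), 'eef_pos': array([ 210.9610614 , -507.6437753 ,  204.88549262]), 'eef_rot': array([-3.14044350e+00, -8.60133452e-05,  3.93858592e-01]), 'wrist_force': array([ 0.35102153, -0.1688614 , -0.74092182]), 'moment': array([-0.01620528, -0.035167  , -0.00493257]), 'finger_gap': 93.97823673043418} 18.8
side {'color': 0, 'fx': 371.911, 'fy': 371.911, 'cx': 256.955, 'cy': 185.544, 'cam_to_world': [[0.994, -0.05, 0.095, 438.822], [-0.105, -0.617, 0.78, -872.815], [0.019, -0.786, -0.618, 780.678], [0.0, 0.0, 0.0, 1.0]]}
top {'color': 0, 'fx': 363.689, 'fy': 363.689, 'cx': 255.986, 'cy': 182.554, 'cam_to_world': [[-0.001, -0.99, 0.142, 348.369], [-1.0, -0.0, -0.007, 3.834], [0.007, -0.142, -0.99, 1364.373], [0.0, 0.0, 0.0, 1.0]]}
wrist {'color': 0, 'fx': 340.912, 'fy': 340.912, 'cx': 248.0, 'cy': 195.851, 'tool_from_camera': [[0.001, -0.968, -0.252, 74.251], [1.0, 0.001, 0.001, -0.943], [-0.0, -0.252, 0.968, -179.613], [0.0, 0.0, 0.0, 1.0]]}
```

View pics/side0.png

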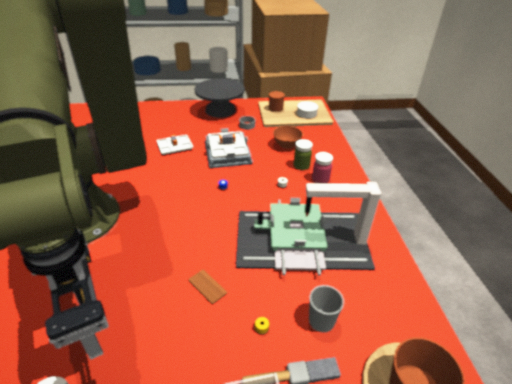

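View pics/top0.png

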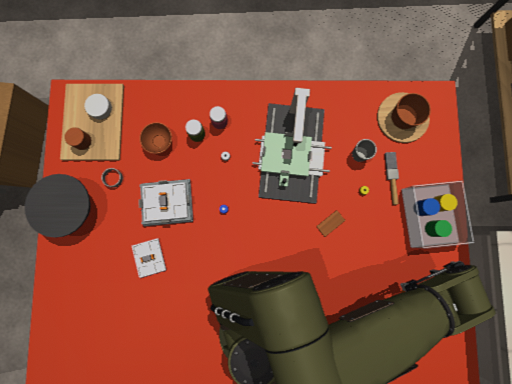

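View pics/wrist0.png

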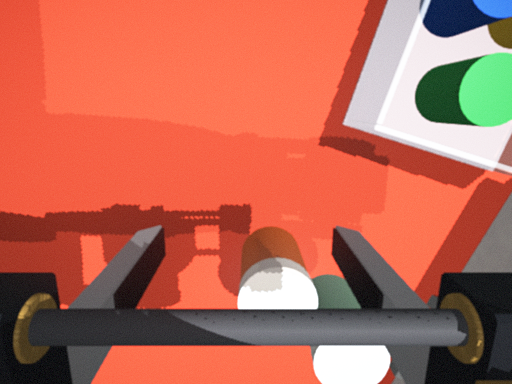

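```bash
cat >> h.py <<'E'
def ray(c,u,v,z,s=None):
    d=np.array([(u-c['cx'])/c['fx'],(v-c['cy'])/c['fy'],1.]);
    if 'cam_to_world' in c: T=np.array(c['cam_to_world'])
    else:
        from scipy.spatial.transform import Rotation as R
        W=np.eye(4); W[:3,:3]=R.from_euler('xyz',s['eef_rot']).as_matrix(); W[:3,3]=s['eef_pos']
        T=W@np.array(c['tool_from_camera'])
    d=T[:3,:3]@d; o=T[:3,3]; return o+d*(z-o[2])/d[2]
def blob(c,lo,hi,box=None,space='hsv',amin=4):
    im=cv2.cvtColor(c['color'],cv2.COLOR_BGR2HSV) if space=='hsv' else c['color']
    m=cv2.inRange(im,np.array(lo),np.array(hi))
    if box: 
        k=np.zeros_like(m); k[box[1]:box[3],box[0]:box[2]]=255; m&=k
    n,l,st,ce=cv2.connectedComponentsWithStats(m)
    return sorted([(int(st[i,4]),np.round(ce[i],1).tolist(),st[i,:4].tolist()) for i in range(1,n) if st[i,4]>=amin],reverse=True)
E
python3 - <<'E'
from h import *
c=cv2.imread('pics/top0.png')
cv2.imwrite('pics/c1.png',cv2.resize(c[90:290,120:320],(800,800),interpolation=cv2.INTER_CUBIC)[:600])
cv2.imwrite('pics/c2.png',cv2.resize(c[80:230,250:450],(800,600),interpolation=cv2.INTER_CUBIC))
E
```

```text
(no output)
```

View pics/c1.png

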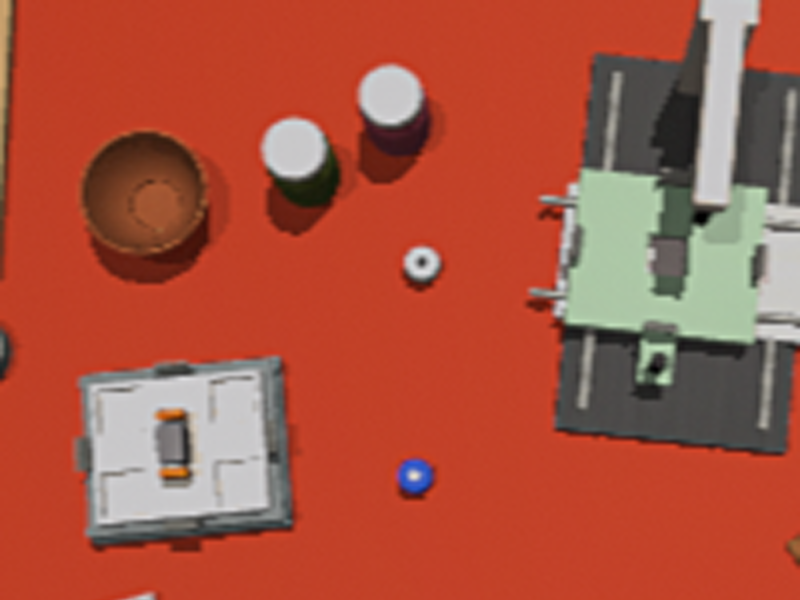

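View pics/c2.png

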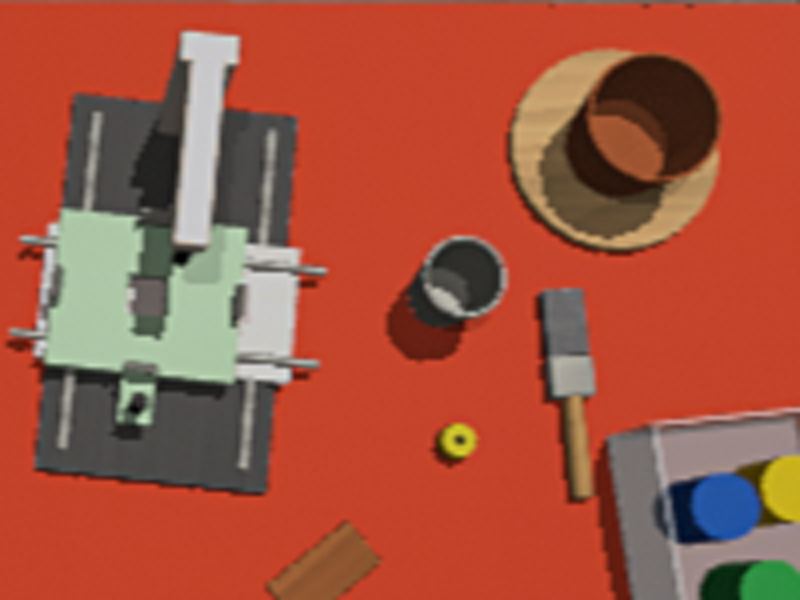

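```bash
python3 - <<'E'
from h import *
s,c=snap('top','t1'); s2,sd=snap('side','s1')
P=lambda x,y,z:ray(c,250+x/4,80+y/4,z)
k=[P(*q,10) for q in [(75,95),(298,117),(268,492),(37,468)]]
for q in k: print(q.round(1))
a1=k[0]-k[3];a2=k[1]-k[2]; print('sizes',np.linalg.norm(a1),np.linalg.norm(a2),np.linalg.norm(k[0]-k[1]),np.linalg.norm(k[2]-k[3]))
yaw=np.arctan2((a1+a2)[1],(a1+a2)[0]); print('yaw',yaw)
X=np.array([np.cos(yaw),np.sin(yaw),0]);Y=np.array([-X[1],X[0],0])
ctr=sum(k)/4; ptr=ctr+5*X; print('ptr',ptr, np.hypot(*ptr[:2]))
g=[P(*q,40) for q in [(62,210),(248,228),(234,382),(44,362)]]
for q in g: print('g',q.round(1), ((q-ptr)@X).round(1),((q-ptr)@Y).round(1))
gc=sum(g)/4; print('seat',gc,(gc-ptr)@X,(gc-ptr)@Y)
kn=P(135,402,78); print('knob',kn,(kn-ptr)@X,(kn-ptr)@Y)
Q=lambda x,y,z:ray(c,120+x/4,90+y/4,z)
d=[Q(*q,34) for q in [(80,380),(282,360),(292,526),(95,545)]]
print('dock',sum(d)/4,[np.linalg.norm(d[i]-d[(i+1)%4]).round(0) for i in range(4)])
a=d[0]-d[3]+d[1]-d[2]; print('yaw',np.arctan2(a[1],a[0]))
for lab,lo,hi,bx in [('or',(5,150,150),(22,255,255),(150,180,180,220)),('blue',(100,120,80),(130,255,255),(210,195,235,220)),('yel',(22,150,120),(35,255,255),(350,180,380,200)),('white',(0,0,120),(180,60,255),(215,145,236,168))]:
  for b in blob(c,lo,hi,bx)[:3]:
    z=68 if lab=='or' else 24
    print(lab,b,ray(c,*b[1],z).round(1))
for lab,lo,hi,bx in [('or',(5,150,150),(22,255,255),(200,125,260,170)),('blue',(100,120,80),(130,255,255),(210,175,235,195)),('yel',(22,150,120),(35,255,255),(250,310,275,340)),('white',(0,0,120),(180,60,255),(270,170,295,195))]:
  for b in blob(sd,lo,hi,bx)[:3]:
    print('S',lab,b,ray(sd,*b[1],64 if lab=='or' else 20).round(1))
im=cv2.imread('pics/s1.png')
cv2.imwrite('pics/c3.png',cv2.resize(im[120:280,140:390],(800,512),interpolation=cv2.INTER_CUBIC))
E
```

```text
[852.5 -55.8  10. ]
[ 830.6 -272.    10. ]
[ 466.1 -233.8   10. ]
[488.6 -18.1  10. ]
sizes 365.81965188975903 366.5445794282344 217.3532305799288 216.9391390185751
yaw -0.10381756434362026
ptr [ 664.41021895 -145.44875016   10.        ] 680.144306725262
g [728.7 -41.6  40. ] 53.2 110.0
g [ 711.5 -216.    40. ] 54.2 -65.2
g [ 565.2 -199.7   40. ] -93.0 -64.2
g [583.9 -24.3  40. ] -92.6 112.2
seat [ 647.36257937 -120.37389004   40.        ] -19.55438874868745 23.173185063879274
knob [ 540.86754276 -104.78352747   78.        ] -127.09168183104326 27.643400429820925
dock [464.06999538 320.60174485  34.        ] [np.float64(186.0), np.float64(153.0), np.float64(179.0), np.float64(152.0)]
yaw 0.10865862285496403
or (15, [153.7, 180.3], [150, 180, 10, 2]) [543.  362.5  68. ]
or (13, [163.2, 207.5], [160, 207, 7, 2]) [445.1 324.9  68. ]
or (9, [161.7, 193.2], [159, 193, 7, 2]) [496.3 332.1  68. ]
blue (47, [223.4, 208.7], [220, 205, 8, 8]) [443.9 114.3  24. ]
yel (50, [364.1, 189.6], [360, 186, 9, 8]) [ 514.8 -408.1   24. ]
white (53, [225.0, 155.3], [221, 152, 9, 8]) [644.8 110.7  24. ]
S or (1007, [232.3, 145.1], [200, 125, 60, 45]) [484.5 273.1  64. ]
S blue (38, [223.0, 184.8], [220, 181, 7, 8]) [443.6  99.9  20. ]
S yel (142, [261.8, 323.8], [256, 317, 13, 15]) [ 513.1 -413.5   20. ]
S white (59, [282.2, 181.2], [278, 178, 9, 9]) [642.3 103.4  20. ]
```

View pics/c3.png

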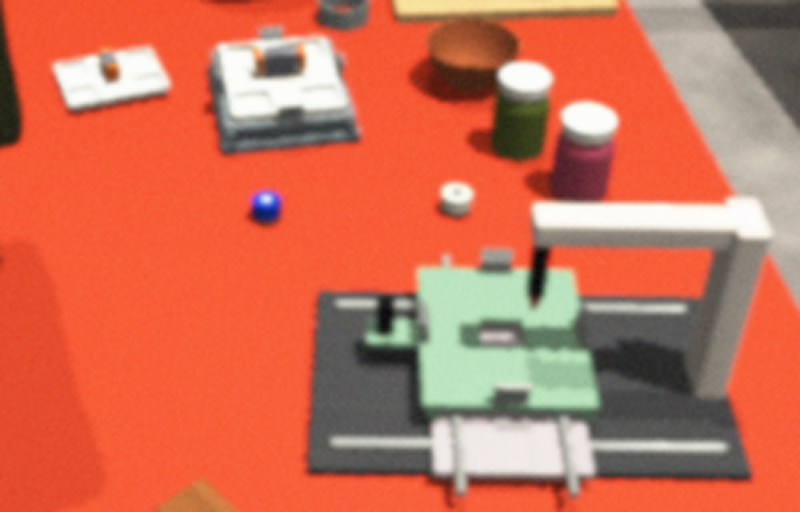

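```bash
cat >> h.py <<'E'
def go(x,y,z,yaw=None):
    """print shift needed (tool cm) first and turn after"""
    s=monitor.read_state(); p=s['eef_pos'];a=s['eef_rot'][2]
    d=np.array([x,y,z])-p
    tx=d[0]*np.cos(a)+d[1]*np.sin(a); ty=d[0]*np.sin(a)-d[1]*np.cos(a)
    print('t %.1f at'%s['clock'],p.round(1),'yaw %.3f'%a,'rp',s['eef_rot'][:2].round(3),'gap %.1f'%s['finger_gap'],'F',s['wrist_force'].round(1))
    print('  shift cm: %.2f %.2f %.2f'%(tx/10,ty/10,-d[2]/10),'' if yaw is None else 'rz %.3f'%-((yaw-a+np.pi)%(2*np.pi)-np.pi))
    if yaw is not None:
        tx=d[0]*np.cos(yaw)+d[1]*np.sin(yaw); ty=d[0]*np.sin(yaw)-d[1]*np.cos(yaw)
        print('  shift after turn: %.2f %.2f %.2f'%(tx/10,ty/10,-d[2]/10), 'j6 after %.2f'%(np.arctan2(y,x)+np.pi/2-yaw))
E
python3 -m jog '[[3.83,-2.04,0,0,0,0,100],[3.83,-2.04,0,0,0,0,100],[3.83,-2.04,0,0,0,0,100],[3.83,-2.04,0,0,0,0,100],[3.83,-2.04,0,0,0,0,100],[3.83,-2.04,0,0,0,0,100],[3.83,-2.04,0,0,0,0,100],[3.83,-2.04,0,0,0,0,100]]'
python3 -m jog '[[3.83,-2.04,0,0,0,0,60],[3.83,-2.04,0,0,0,0,60],[3.83,-2.04,0,0,0,0,60],[3.83,-2.04,0,0,0,0,60]]'
python3 -c "
from h import *
go(541,-105,205,3.04)"
```

```text
clock: 1.05
eef_pos: [432.2, -238.1, 205.5]
eef_rot: [3.141, -0.0, 0.394]
wrist_force: [0.5, -0.3, -0.4]
finger_gap: 94.1
clock: 1.45
eef_pos: [542.4, -103.8, 205.4]
eef_rot: [3.142, 0.0, 0.394]
wrist_force: [0.6, -0.5, 0.3]
finger_gap: 65.4
t 1.4 at [ 542.4 -103.8  205.4] yaw 0.394 rp [3.142 0.   ] gap 65.4 F [ 0.6 -0.5  0.3]
  shift cm: -0.17 0.05 0.04 rz -2.646
  shift after turn: 0.13 -0.13 0.04 j6 after -1.66
```

```bash

python3 -m jog '[[0,0,0,0,0,-0.147,60],[0,0,0,0,0,-0.147,60],[0,0,0,0,0,-0.147,60],[0,0,0,0,0,-0.147,60],[0,0,0,0,0,-0.147,60],[0,0,0,0,0,-0.147,60],[0,0,0,0,0,-0.147,60],[0,0,0,0,0,-0.147,60]]' >/dev/null
python3 -m jog '[[0,0,0,0,0,-0.147,60],[0,0,0,0,0,-0.147,60],[0,0,0,0,0,-0.147,60],[0,0,0,0,0,-0.147,60],[0,0,0,0,0,-0.147,60],[0,0,0,0,0,-0.147,60],[0,0,0,0,0,-0.147,60],[0,0,0,0,0,-0.147,60]]' >/dev/null
python3 -m jog '[[0,0,0,0,0,-0.147,60],[0,0,0,0,0,-0.147,60],[0,0,0,0,0,0,60]]'
python3 -c "
from h import *
go(541,-105,205,3.04)
snap('wrist','w1'); snap('top','t2')"
```

```text
clock: 3.35
eef_pos: [541.5, -105.5, 205.3]
eef_rot: [-3.142, -0.0, 3.042]
wrist_force: [0.0, 0.1, -0.1]
finger_gap: 56.1
t 3.4 at [ 541.5 -105.5  205.3] yaw 3.042 rp [-3.142 -0.   ] gap 56.1 F [ 0.   0.1 -0.1]
  shift cm: 0.05 0.04 0.03 rz 0.002
  shift after turn: 0.05 0.04 0.03 j6 after -1.66
```

View pics/w1.png

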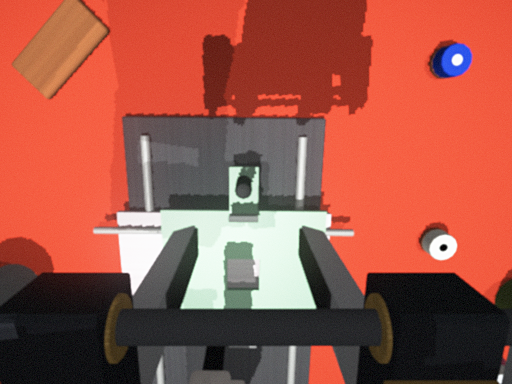

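View pics/t2.png

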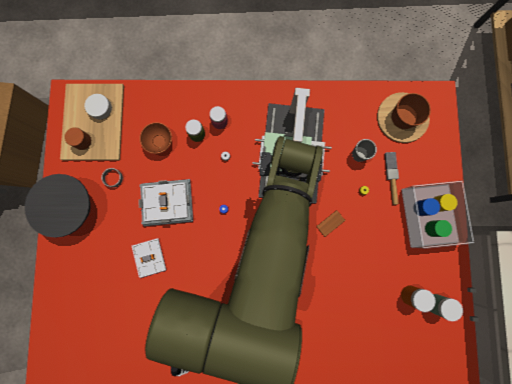

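```bash
python3 - <<'E'
from h import *
s,c=snap('wrist','w1b')
cv2.imwrite('pics/c4.png',cv2.resize(c['color'][100:300,110:360],(750,600),interpolation=cv2.INTER_CUBIC))
k=blob(c,(0,0,0),(180,255,45),(225,170,262,205)); print(k[:3])
for v in(180,183,186): print('knob',ray(c,243.5,v,78,s).round(1))
a=ray(c,124,117,10,s);b=ray(c,325,118,10,s); print('near edge',a,b,np.linalg.norm(a-b), 'yaw',np.arctan2((a-b)[1],(a-b)[0]))
for n,u,v in(('blue',455.5,59.5),('white',444,247)): print(n,ray(c,u,v,24,s).round(1))
E
```

```text
[(65, [243.4, 180.1], [237, 176, 13, 10])]
knob [ 533.8 -107.4   78. ]
knob [ 536.6 -107.7   78. ]
knob [ 539.4 -108.    78. ]
near edge [ 465.86902103 -229.79188213   10.        ] [489.6047539  -15.54190319  10.        ] 215.56075359362814 yaw -1.6811316280017548
blue [445.9 112.8  24. ]
white [646.4 109.1  24. ]
```

View pics/c4.png

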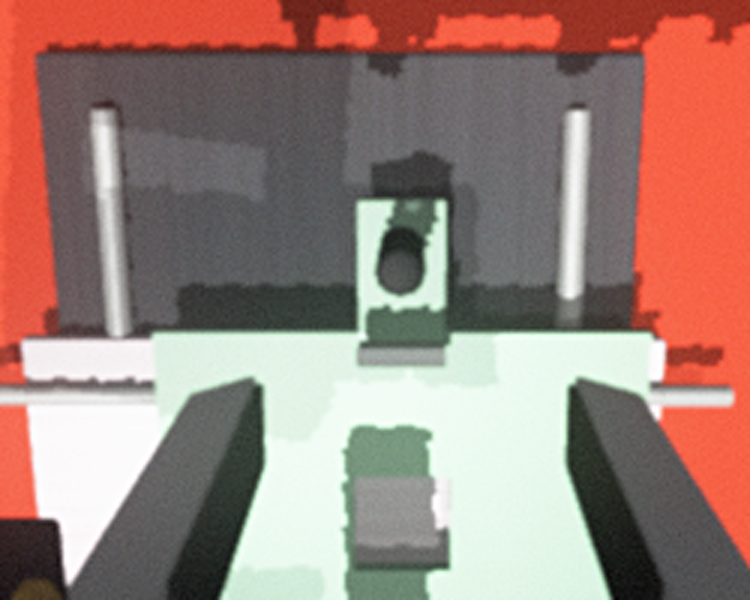

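```bash
python3 -c "
from h import *
go(541.8,-107.5,48,3.035)"
python3 -m jog '[[0,0.1,2.6,0,0,0,40],[0,0.1,2.6,0,0,0,40],[0,0,2.6,0,0,0,40],[0,0,2.6,0,0,0,40],[0,0,2.6,0,0,0,40],[0,0,2.6,0,0,0,40],[0,0,0,0,0,0,40]]' 15
python3 -m jog '[[0,0,0,0,0,0,0],[0,0,0,0,0,0,0],[0,0,0,0,0,0,0],[0,0,0,0,0,0,0],[0,0,0,0,0,0,0]]' 15
python3 -c "
from h import *
go(541.8,-107.5,48,3.035)"
```

```text
t 3.5 at [ 541.5 -105.5  205.4] yaw 3.036 rp [ 3.142 -0.   ] gap 56.2 F [0.9 0.2 0.1]
  shift cm: -0.05 -0.20 15.74 rz 0.001
  shift after turn: -0.05 -0.20 15.74 j6 after -1.66
clock: 4.2
eef_pos: [540.0, -103.1, 46.5]
eef_rot: [3.141, -0.005, 3.037]
wrist_force: [0.2, 0.9, 0.1]
finger_gap: 37.6
clock: 4.7
eef_pos: [542.4, -103.7, 50.7]
eef_rot: [-3.141, 0.002, 3.04]
wrist_force: [-0.6, -1.4, 7.1]
finger_gap: 16.0
t 4.7 at [ 542.4 -103.7   50.7] yaw 3.040 rp [-3.141e+00  2.000e-03] gap 16.0 F [-0.6 -1.4  7.1]
  shift cm: 0.02 -0.38 0.27 rz 0.005
  shift after turn: 0.02 -0.38 0.27 j6 after -1.66
```

```bash

python3 -m jog '[[1,-0.4,0,0,0,0,0],[2,-0.4,0,0,0,0,0],[2,-0.4,0,0,0,0,0],[2,-0.4,0,0,0,0,0],[1.5,-0.4,0,0,0,0,0],[1,-0.3,0,0,0,0,0],[0,0,0,0,0,0,0],[0,0,0,0,0,0,0]]' 15
python3 -m jog '[[0.2,0,0,0,0,0,0],[0.2,0,0,0,0,0,0],[0,0,0,0,0,0,0]]'
python3 -m jog '[[0.2,0,0,0,0,0,0],[0.2,0,0,0,0,0,0],[0,0,0,0,0,0,0]]'
python3 -c "
from h import *
go(541.8,-107.5,48,3.035)
snap('top','t3');snap('side','s3')
s,c=snap('wrist','w3')"
```

```text
clock: 5.5
eef_pos: [445.1, -117.2, 50.7]
eef_rot: [-3.141, 0.002, 3.039]
wrist_force: [-0.8, -1.1, 9.8]
finger_gap: 15.7
clock: 5.8
eef_pos: [441.3, -116.7, 50.7]
eef_rot: [-3.141, 0.003, 3.04]
wrist_force: [-1.6, -1.7, 10.0]
finger_gap: 15.4
clock: 6.1
eef_pos: [439.2, -116.5, 50.9]
eef_rot: [-3.141, 0.007, 3.039]
wrist_force: [14.1, -0.8, -0.5]
finger_gap: 15.7
t 6.1 at [ 439.2 -116.5   50.9] yaw 3.039 rp [-3.141  0.007] gap 15.7 F [14.1 -0.8 -0.5]
  shift cm: -10.11 1.94 0.29 rz 0.004
  shift after turn: -10.10 1.99 0.29 j6 after -1.66
```

View pics/s3.png

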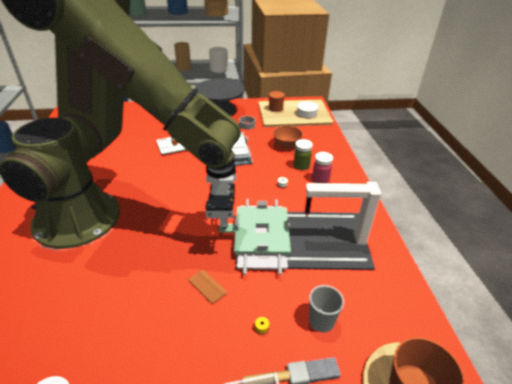

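View pics/w3.png

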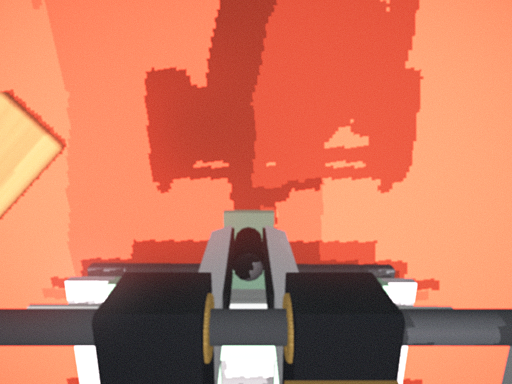

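```bash

python3 -m jog '[[-0.2,0,0,0,0,0,40],[0,0,0,0,0,0,40],[0,0,0,0,0,0,40],[0,0,-4,0,0,0,60],[0,0,-4,0,0,0.14,80],[0,0,-4,0,0,0.14,100],[0,0,-4,0,0,0.14,100],[0,0,0,0,0,0.14,100]]'
python3 -m jog '[[0,0,0,0,0,0.15,100],[0,0,0,0,0,0.15,100],[0,0,0,0,0,0.15,100],[0,0,0,0,0,0.15,100],[0,0,0,0,0,0.14,100],[0,0,0,0,0,0.06,100]]'
python3 -c "
from h import *
go(468,250,205,1.679)"
```

```text
clock: 7.05
eef_pos: [440.2, -116.6, 214.3]
eef_rot: [3.139, 0.007, 2.474]
wrist_force: [0.7, -0.7, -1.4]
finger_gap: 74.1
clock: 7.65
eef_pos: [438.6, -116.0, 209.2]
eef_rot: [-3.141, -0.0, 1.674]
wrist_force: [0.5, 0.5, 0.1]
finger_gap: 94.1
t 7.7 at [ 438.6 -116.   209.2] yaw 1.674 rp [-3.141 -0.   ] gap 94.1 F [0.5 0.5 0.1]
  shift cm: 36.10 6.71 0.42 rz -0.005
  shift after turn: 36.07 6.88 0.42 j6 after 0.38
```

```bash

python3 -m jog '[[4,0.5,0,0,0,0,100],[4.4,0.8,0,0,0,0,100],[4.4,0.8,0,0,0,0,100],[4.6,0.8,0,0,0,0,100],[4.6,0.8,0,0,0,0,100],[4.6,0.8,0,0,0,0,100],[4.6,0.8,0,0,0,0,100],[4.6,0.8,0,0,0,0,100]]'
python3 -m jog '[[4,0.8,0,0,0,0,100],[3,0.3,0,0,0,0,100],[1,0,0,0,0,0,100],[0,0,0,0,0,0,100],[0,0,0,0,0,0,100]]'
python3 -c "
from h import *
go(468,326,205,1.679)
s,c=snap('wrist','w4');snap('top','t4')
print(blob(c,(8,120,120),(24,255,255)))"
```

```text
clock: 8.45
eef_pos: [460.1, 248.3, 209.4]
eef_rot: [-3.141, 0.0, 1.68]
wrist_force: [1.4, -0.4, 0.1]
finger_gap: 94.2
clock: 8.95
eef_pos: [462.8, 326.1, 209.3]
eef_rot: [-3.141, 0.0, 1.679]
wrist_force: [0.1, -0.4, 0.8]
finger_gap: 93.7
t 8.9 at [462.8 326.1 209.3] yaw 1.679 rp [-3.141  0.   ] gap 93.7 F [ 0.1 -0.4  0.8]
  shift cm: -0.07 0.51 0.43 rz 0.000
  shift after turn: -0.07 0.51 0.43 j6 after 0.50
[(4758, [468.4, 166.6], [433, 111, 79, 117]), (182, [226.4, 187.9], [223, 176, 8, 24]), (163, [280.7, 188.9], [277, 178, 8, 23]), (99, [62.2, 122.8], [53, 119, 18, 8]), (89, [49.2, 81.7], [41, 78, 17, 8]), (48, [478.5, 332.1], [476, 322, 6, 18]), (7, [15.9, 337.0], [15, 336, 3, 3]), (6, [16.8, 331.2], [16, 330, 3, 3])]
```

View pics/w4.png

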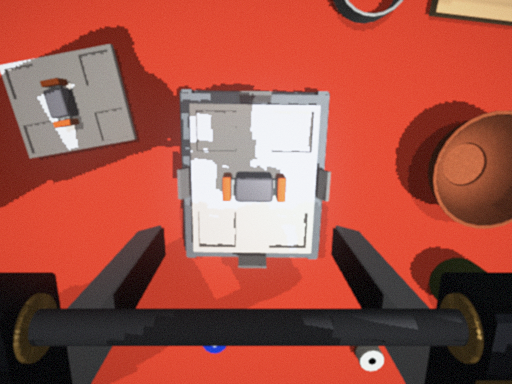

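View pics/t4.png

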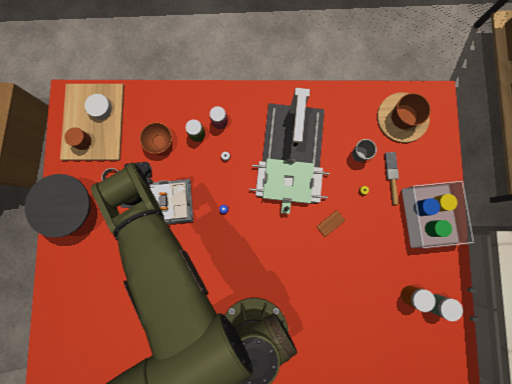

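```bash
python3 -c "
from h import *
s,c=snap('wrist','w4b')
a=ray(c,226.4,187.9,74,s);b=ray(c,280.7,188.9,74,s);print(a,b,np.linalg.norm(a-b),(a+b)/2,np.arctan2(*(b-a)[1::-1]))
t,l=ray(c,189,255,44,s),ray(c,317,252,44,s);print(t,l,np.linalg.norm(t-l),np.arctan2(*(l-t)[1::-1]))
r=ray(c,323,103,44,s);print(r,np.linalg.norm(r-l))
m=(a+b)/2
go(m[0],m[1],46,np.arctan2(*(b-a)[1::-1])+np.pi/2)
"
```

```text
[443.75563408 323.67841156  74.        ] [495.15479402 328.29911023  74.        ] 51.606438540012235 [469.45521405 325.9887609   74.        ] 0.08965732060496784
[408.80601443 236.77567811  44.        ] [547.70168655 255.49300035  44.        ] 140.15115371047042 0.13395118802832298
[528.53669281 411.5249302   44.        ] 157.20451684644183
t 9.1 at [463.1 326.  209.7] yaw 1.678 rp [ 3.141 -0.   ] gap 94.2 F [-1.   0.   0.2]
  shift cm: -0.07 0.63 16.37 rz 0.018
  shift after turn: -0.06 0.63 16.37 j6 after 0.52
```

```bash

python3 -m jog '[[0,0.3,2.5,0,0,0,100],[0,0.3,2.5,0,0,0,100],[0,0,2.5,0,0,0,100],[0,0,2.5,0,0,0,100],[0,0,2.5,0,0,0,100],[0,0,2.5,0,0,0,100],[0,0,1,0,0,0,100],[0,0,0,0,0,0,100]]' 25
python3 -c "
from h import *
go(469.5,326,49,1.67)"
python3 -m jog '[[0,0,0,0,0,0,50],[0,0,0,0,0,0,30],[0,0,0,0,0,0,30],[0,0,0,0,0,0,30],[0,0,0,0,0,0,30],[0,0,0,0,0,0,30]]' 25

```

```text
clock: 9.9
eef_pos: [468.5, 327.0, 48.7]
eef_rot: [-3.14, 0.001, 1.679]
wrist_force: [0.8, 0.0, 0.2]
finger_gap: 93.9
t 9.9 at [468.5 327.   48.7] yaw 1.679 rp [-3.14e+00  1.00e-03] gap 93.9 F [0.8 0.  0.2]
  shift cm: -0.11 0.09 -0.03 rz 0.009
  shift after turn: -0.11 0.09 -0.03 j6 after 0.51
clock: 10.5
eef_pos: [468.9, 327.9, 49.8]
eef_rot: [3.141, -0.0, 1.68]
wrist_force: [-1.4, -0.6, 4.7]
finger_gap: 49.1
```

```bash

python3 -m jog '[[0,0,0,0,0,0,0],[0,0,0,0,0,0,0],[0,0,0,0,0,0,0],[0,0,0,0,0,0,0],[0,0,0,0,0,0,0],[0,0,0,0,0,0,0]]' 30
python3 -m jog '[[0,0,-0.5,0,0,0,0],[0,0,-0.5,0,0,0,0],[0,0,-1,0,0,0,0],[0,0,0,0,0,0,0]]' 30

```

```text
clock: 11.1
eef_pos: [468.7, 327.9, 50.1]
eef_rot: [3.142, -0.0, 1.68]
wrist_force: [-4.3, -0.6, 10.1]
finger_gap: 40.8
clock: 11.5
eef_pos: [469.4, 328.1, 70.9]
eef_rot: [3.14, -0.001, 1.68]
wrist_force: [-0.9, -0.2, -4.9]
finger_gap: 40.5
```

```bash

python3 -m jog '[[0,0,-2,0,0,0,0],[0,0,-2,0,0,0,0],[0,0,-2,0,0,0,0],[0,0,-2,0,0,0,0],[0,0,0,0,0,0,0]]' 30
python3 -c "
from h import *
c=cv2.imread('pics/t4.png')
cv2.imwrite('pics/c5.png',cv2.resize(c[140:230,240:340],(800,720),interpolation=cv2.INTER_CUBIC)[:600])
snap('wrist','w5')
c=cv2.imread('pics/s3.png')
"
```

```text
clock: 12.0
eef_pos: [469.7, 328.3, 151.9]
eef_rot: [3.138, -0.002, 1.68]
wrist_force: [0.1, -0.0, -3.6]
finger_gap: 40.6
```

View pics/c5.png

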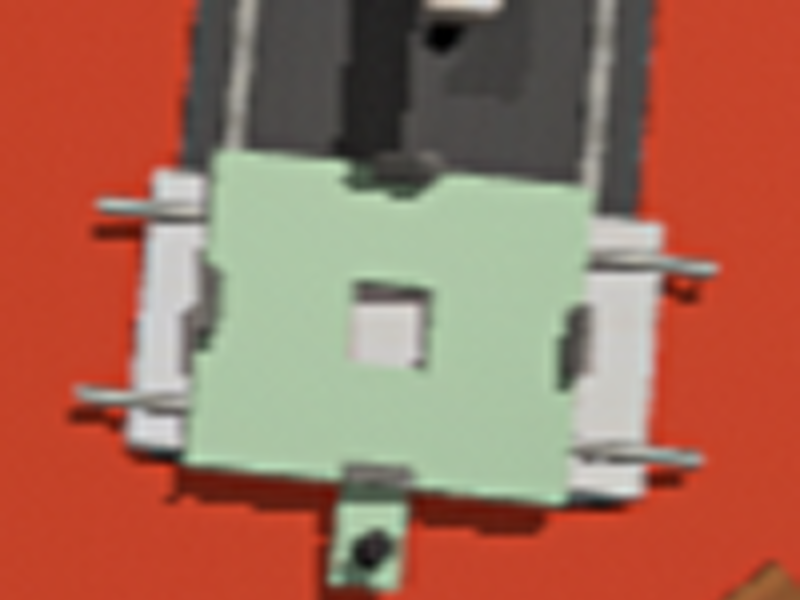

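View pics/w5.png

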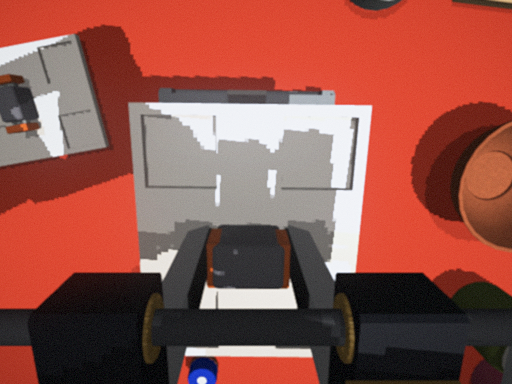

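```bash

python3 -c "
from h import *
c=vision.camera('top')
P=lambda x,y,z:ray(c,240+x/8-.4,140+y/8-.4,z)
g=[P(*q,40) for q in [(218,150),(595,188),(572,505),(185,465)]]
gc=sum(g)/4;a=g[0]-g[3]+g[1]-g[2];b=g[0]-g[1]+g[3]-g[2]
print('seat',gc.round(1),'yaw',np.arctan2(a[1],a[0]),np.arctan2(-b[0],b[1]),[np.linalg.norm(g[i]-g[(i+1)%4]).round() for i in range(4)])
print('slot',P(391,328,40).round(1),'knob',P(373,546,78).round(1))
yaw=-.107;X=np.array([np.cos(yaw),np.sin(yaw)])
print('from knob grasp',np.array([440.3,-116.5])+105*X)
go(544.7,-127.5,150,1.464)
"
```

```text
seat [ 547.2 -126.1   40. ] yaw -0.10108532470528044 -0.10278450646587022 [np.float64(176.0), np.float64(148.0), np.float64(178.0), np.float64(148.0)]
slot [ 546.2 -125.4   40. ] knob [ 443.  -112.4   78. ]
from knob grasp [ 544.69950075 -127.71357402]
t 12.1 at [468.6 327.7 148.8] yaw 1.680 rp [-3.141  0.   ] gap 40.6 F [-0.6  0.4 -5.3]
  shift cm: -46.07 2.61 -0.12 rz 0.216
  shift after turn: -44.45 12.41 -0.12 j6 after -0.12
```

```bash

python3 -m jog '[[0,0,0,0,0,0.106,0],[0,0,0,0,0,0.106,0],[-2,0.6,0,0,0,0,0],[-4,1.1,0,0,0,0,0],[-4,1.1,0,0,0,0,0],[-4,1.1,0,0,0,0,0],[-4,1.1,0,0,0,0,0],[-4,1.1,0,0,0,0,0]]' 30
python3 -c "
from h import *
go(546,-126.6,150,1.468)"
```

```text
clock: 12.9
eef_pos: [506.3, 101.0, 148.0]
eef_rot: [-3.14, 0.0, 1.468]
wrist_force: [0.6, 0.1, -4.2]
finger_gap: 40.7
t 12.9 at [506.3 101.  148. ] yaw 1.468 rp [-3.14  0.  ] gap 40.7 F [ 0.6  0.1 -4.2]
  shift cm: -22.23 6.29 -0.20 rz -0.000
  shift after turn: -22.23 6.29 -0.20 j6 after -0.13
```

```bash

python3 -m jog '[[-4,1.1,0,0,0,0,0],[-4,1.1,0,0,0,0,0],[-4,1.1,0,0,0,0,0],[-4,1.1,0,0,0,0,0],[-3.5,1.1,0,0,0,0,0],[-2,0.5,0,0,0,0,0],[-0.7,0.3,0,0,0,0,0],[0,0,0,0,0,0,0]]' 30
python3 -c "
from h import *
go(546,-126.6,105,1.468)
snap('wrist','w6');snap('top','t6');snap('side','s6')
c=cv2.imread('pics/s6.png')
cv2.imwrite('pics/c6.png',cv2.resize(c[130:290,180:380],(800,640),interpolation=cv2.INTER_CUBIC)[:600])
"
```

```text
clock: 13.7
eef_pos: [546.3, -125.0, 148.2]
eef_rot: [-3.14, -0.0, 1.467]
wrist_force: [-0.8, -0.0, -3.5]
finger_gap: 40.4
t 13.7 at [ 546.3 -125.   148.2] yaw 1.467 rp [-3.14 -0.  ] gap 40.4 F [-0.8 -0.  -3.5]
  shift cm: -0.17 -0.02 4.32 rz -0.001
  shift after turn: -0.17 -0.02 4.32 j6 after -0.13
```

View pics/w6.png

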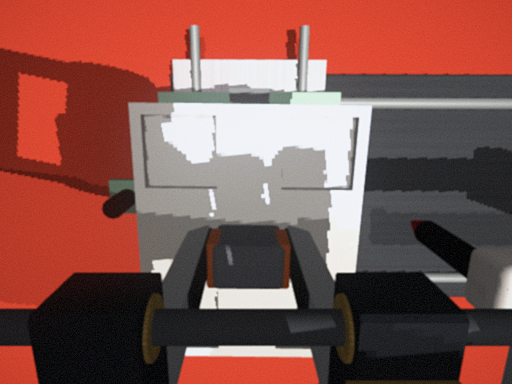

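View pics/c6.png

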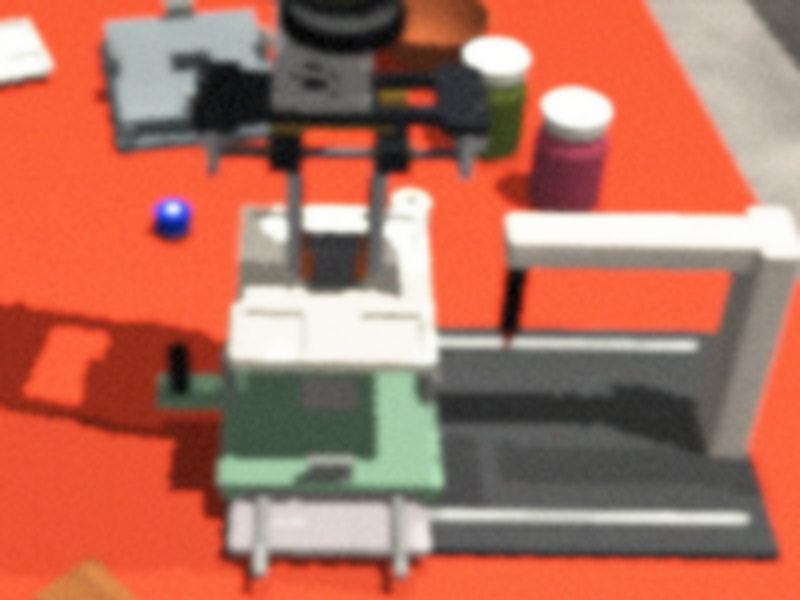

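```bash

python3 -c "
from h import *
s,c=snap('wrist','w6b')
X=np.array([np.cos(-.103),np.sin(-.103),0]);Y=np.array([-X[1],X[0],0])
f=lambda u,v,z:(lambda p:(p.round(1),round(p@X,1),round(p@Y,1)))(ray(c,u,v,z,s))
bz=s['eef_pos'][2]-16
print('tray',f(130,103,bz+10),f(372,105,bz+10)); print('carr',f(158,93,40),f(341,93,40))
p=s['eef_pos'];print('tcp',p@X,p@Y, 'g knob', np.array([440.3,-116.5,0])@X,np.array([440.3,-116.5,0])@Y)
print('tip',f(415,225,90))
"
```

```text
tray (array([493.3, -41.3, 143. ]), np.float64(495.0), np.float64(9.6)) (array([619.8, -55.2, 143. ]), np.float64(622.2), np.float64(8.9))
carr (array([483.2, -31.2,  40. ]), np.float64(483.8), np.float64(18.6)) (array([630.9, -46.2,  40. ]), np.float64(632.3), np.float64(18.9))
tcp 556.3104508545587 -66.67160656805535 g knob 449.9447868955065 -70.61181732229531
tip (array([ 669.1, -146. ,   90. ]), np.float64(680.6), np.float64(-76.4))
```

```bash

python3 -m jog '[[-0.1,0,2,0,0,0,0],[0,0,2,0,0,0,0],[0,0,1.5,0,0,0,0],[0,0,0.5,0,0,0,0],[0,0,0.5,0,0,0,0],[0,0,0.5,0,0,0,0],[0,0,0.5,0,0,0,0],[0,0,0,0,0,0,0]]' 30
python3 -m jog '[[0,0,0.4,0,0,0,0],[0,0,0.4,0,0,0,0],[0,0,0.3,0,0,0,0],[0,0,0,0,0,0,0]]' 30

```

```text
clock: 14.7
eef_pos: [546.5, -125.5, 74.1]
eef_rot: [-3.141, -0.0, 1.468]
wrist_force: [-0.0, -0.7, -4.6]
finger_gap: 40.9
clock: 15.1
eef_pos: [546.3, -125.6, 62.9]
eef_rot: [-3.141, -0.0, 1.468]
wrist_force: [0.2, -0.3, -4.8]
finger_gap: 40.6
```

```bash

python3 -m jog '[[0,0,0.2,0,0,0,0],[0,0,0.2,0,0,0,0],[0,0,0.2,0,0,0,0],[0,0,0.1,0,0,0,0],[0,0,0,0,0,0,0]]' 30
python3 -c "
from h import *
snap('side','s7')
c=cv2.imread('pics/s7.png')
cv2.imwrite('pics/c7.png',cv2.resize(c[130:290,180:380],(800,640),interpolation=cv2.INTER_CUBIC)[:600])
"
```

```text
clock: 15.6
eef_pos: [546.6, -125.6, 56.4]
eef_rot: [-3.142, -0.0, 1.468]
wrist_force: [0.4, 0.4, -4.1]
finger_gap: 41.0
```

View pics/c7.png

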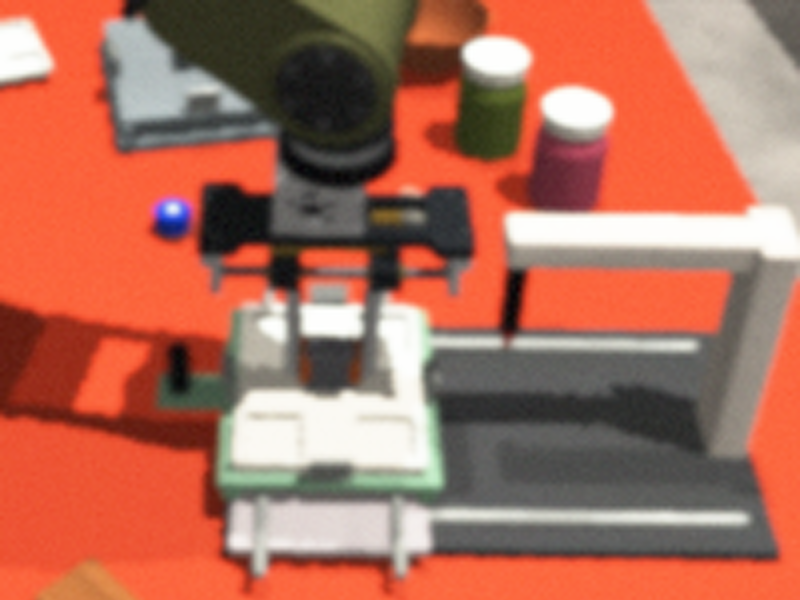

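```bash

python3 -m jog '[[0,0,0.15,0,0,0,0],[0,0,0,0,0,0,0],[0,0,0,0,0,0,0]]' 30
python3 -m jog '[[0,0,0.15,0,0,0,0],[0,0,0,0,0,0,0],[0,0,0,0,0,0,0]]' 30

```

```text
clock: 15.95
eef_pos: [547.5, -125.8, 56.1]
eef_rot: [3.139, 0.0, 1.468]
wrist_force: [0.9, 0.4, 5.0]
finger_gap: 40.9
clock: 16.25
eef_pos: [548.5, -126.1, 55.9]
eef_rot: [3.136, 0.001, 1.468]
wrist_force: [0.6, 1.0, 16.2]
finger_gap: 40.8
```

Seated on the deck (16 N down). Release.

```bash

python3 -m jog '[[0,0,-0.1,0,0,0,50],[0,0,0,0,0,0,60],[0,0,0,0,0,0,75],[0,0,0,0,0,0,90],[0,0,0,0,0,0,95],[0,0,0,0,0,0,95]]' 30
python3 -m jog '[[0,0,-2,0,0,0,95],[0,0,-3,0,0,0,90],[0,0,-4,0,0,0,80],[0,0,-4,0,0,0,70],[0,0,-2,0,0,0,70],[0,0,0,0,0,0,70]]' 10
python3 -c "
from h import *
s,c=snap('wrist','w8')
X=np.array([np.cos(-.103),np.sin(-.103),0]);Y=np.array([-X[1],X[0],0])
bb=blob(c,(5,120,90),(20,255,255),(180,100,340,260));print(bb[:4])
go(444.9,113.5,60)
"
```

```text
clock: 16.85
eef_pos: [546.4, -125.6, 54.2]
eef_rot: [-3.141, -0.0, 1.468]
wrist_force: [0.6, -0.5, 0.6]
finger_gap: 83.6
clock: 17.45
eef_pos: [547.5, -125.9, 207.4]
eef_rot: [3.137, 0.001, 1.468]
wrist_force: [0.3, 0.4, -0.9]
finger_gap: 65.8
[(191, [218.2, 190.6], [215, 177, 8, 27]), (187, [273.7, 192.0], [270, 180, 8, 25])]
t 17.5 at [ 546.8 -125.7  205.1] yaw 1.468 rp [3.14 0.  ] gap 65.7 F [-0.9  1.  -0.3]
  shift cm: 22.75 -12.60 14.51
```

View pics/w8.png

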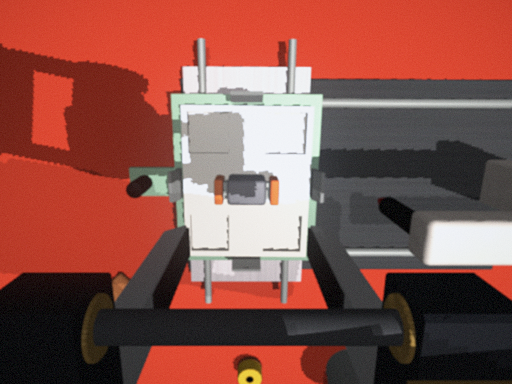

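```bash

cat >> h.py <<'E'
SY=-.103
X=np.array([np.cos(SY),np.sin(SY),0]);Y=np.array([-X[1],X[0],0])
E
python3 -c "
from h import *
s,c=snap('wrist','w8b')
a=ray(c,218.2,190.6,80,s);b=ray(c,273.7,192,80,s);g=(a+b)/2;print(a,b,g,np.linalg.norm(a-b))
q=[ray(c,*p,50,s) for p in [(181,105),(312,105),(308,257),(190,256)]]
t=sum(q)/4;print('corners',t,[np.linalg.norm(q[i]-q[(i+1)%4]).round(1) for i in range(4)])
a=q[1]-q[0]+q[2]-q[3];print(np.arctan2(a[1],a[0]))
T=np.array([547,-126,0])
for n,px,py in(('A',38,52),('B',38,-52),('C',-38,-52)): print(n,(T+px*X+py*Y).round(1))
s,t=snap('top','t8')
for lab,lo,hi,bx in [('blue',(100,120,80),(130,255,255),(200,190,250,230)),('yel',(22,150,120),(35,255,255),(340,170,385,215)),('white',(0,0,120),(180,60,255),(210,145,245,175))]:
  for bb in blob(t,lo,hi,bx)[:2]: print(lab,bb,ray(t,*bb[1],24).round(1))
go(645,110,150,3.04)
"
```

```text
[ 520.56762403 -123.03526602   80.        ] [ 571.24773862 -129.58266023   80.        ] [ 545.90768132 -126.30896312   80.        ] 51.10129534309212
corners [ 547.56674516 -127.43887166   50.        ] [np.float64(124.3), np.float64(156.4), np.float64(125.6), np.float64(155.1)]
-0.10709415385615037
A [590.1 -78.2   0. ]
B [ 579.5 -181.6    0. ]
C [ 503.9 -173.8    0. ]
blue (47, [223.4, 208.7], [220, 205, 8, 8]) [443.9 114.3  24. ]
yel (48, [357.5, 187.0], [354, 184, 8, 7]) [ 524.5 -383.9   24. ]
white (53, [225.0, 155.3], [221, 152, 9, 8]) [644.8 110.7  24. ]
t 17.6 at [ 546.1 -125.5  203. ] yaw 1.468 rp [-3.14 -0.  ] gap 65.9 F [-0.2  0.4 -0.3]
  shift cm: 24.44 7.41 5.30 rz -1.572
  shift after turn: -7.45 24.43 5.30 j6 after -1.30
```

```bash

python3 -m jog '[[3.5,1.2,0,0,0,0,60],[4.2,1.25,0,0,0,0,60],[4.2,1.25,0,0,0,0,60],[4.2,1.25,0,0,0,0,60],[4.2,1.25,0,0,0,0,60],[4.1,1.2,0,0,0,0,60],[0,0,0,0,0,-0.143,60],[0,0,0,0,0,-0.143,60]]' 10
python3 -m jog '[[0,0,0,0,0,-0.143,60],[0,0,0,0,0,-0.143,60],[0,0,0,0,0,-0.143,60],[0,0,0,0,0,-0.143,60],[0,0,0,0,0,-0.143,60],[0,0,0,0,0,-0.143,60],[0,0,0,0,0,-0.143,60],[0,0,0,0,0,-0.143,60]]' 10
python3 -m jog '[[0,0,2,0,0,-0.142,60],[0,0,3,0,0,0,60],[0,0,2,0,0,0,60],[0,0,0,0,0,0,60],[0,0,0,0,0,0,60]]' 10
python3 -c "
from h import *
s,c=snap('wrist','w9')
for bb in blob(c,(0,0,190),(180,50,255),amin=30)[:4]: print(bb,ray(c,*bb[1],24,s).round(1))
go(645,110,150,3.04)
"
```

```text
clock: 18.4
eef_pos: [644.9, 110.8, 201.8]
eef_rot: [-3.138, -0.0, 1.761]
wrist_force: [0.4, -1.0, -0.6]
finger_gap: 56.2
clock: 19.2
eef_pos: [644.8, 109.4, 202.4]
eef_rot: [-3.141, -0.003, 2.904]
wrist_force: [-0.1, 0.4, -0.1]
finger_gap: 56.1
clock: 19.7
eef_pos: [645.1, 109.4, 134.0]
eef_rot: [-3.141, -0.001, 3.04]
wrist_force: [-0.1, -0.0, -0.5]
finger_gap: 56.4
(6319, [20.0, 117.3], [0, 2, 57, 198]) [562.3 -70.7  24. ]
(4757, [452.2, 25.1], [406, 0, 106, 60]) [527.9 282.1  24. ]
(2883, [76.0, 105.1], [53, 54, 43, 103]) [557.4 -22.3  24. ]
(1657, [296.2, 371.1], [260, 355, 72, 29]) [835.3 140.6  24. ]
t 19.8 at [645.5 109.5 135. ] yaw 3.040 rp [3.142 0.   ] gap 56.2 F [-0.2 -0.1 -0.1]
  shift cm: 0.06 0.04 -1.50 rz -0.000
  shift after turn: 0.06 0.04 -1.50 j6 after -1.30
```

View pics/w9.png

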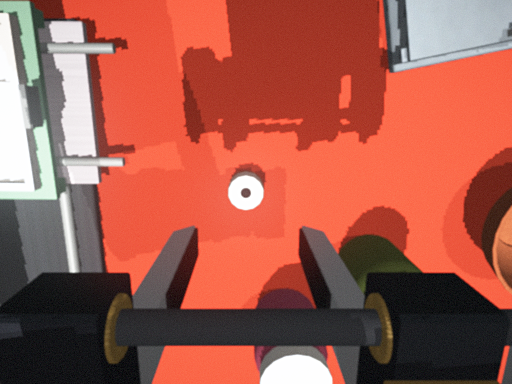

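```bash

python3 -c "
from h import *
s,c=snap('wrist','w9b')
p=ray(c,246,192,24,s);print(p,'jar lid near edge',ray(c,297,350,95,s))
t=cv2.imread('pics/t8.png'); 
t=dict(vision.camera('top')); print('jars',ray(t,218,114,95),ray(t,195,128,95))
go(p[0],p[1],9,3.04)
"
```

```text
[645.41970883 109.16495527  24.        ] jar lid near edge [753.92880198 137.10912926  95.        ]
jars [781.81863423 132.0496738   95.        ] [729.36263194 214.05103255  95.        ]
t 19.9 at [645.7 109.5 135.6] yaw 3.040 rp [3.141e+00 2.000e-03] gap 56.7 F [-0.5 -0.2  0.9]
  shift cm: 0.03 -0.04 12.66 rz -0.000
  shift after turn: 0.03 -0.04 12.66 j6 after -1.30
```

```bash

python3 -m jog '[[0,0,2.5,0,0,0,60],[0,0,2.5,0,0,0,60],[0,0,2.5,0,0,0,60],[0,0,2.5,0,0,0,60],[0,0,2,0,0,0,60],[0,0,0.6,0,0,0,60],[0,0,0,0,0,0,60],[0,0,0,0,0,0,60]]' 10
python3 -m jog '[[0,0,0,0,0,0,20],[0,0,0,0,0,0,20],[0,0,0,0,0,0,20],[0,0,0,0,0,0,20],[0,0,0,0,0,0,20]]' 10
python3 -c "
from h import *
go(590.1,-78.5,95,3.04)
"
```

```text
clock: 20.65
eef_pos: [646.1, 109.6, 10.0]
eef_rot: [3.141, 0.002, 3.04]
wrist_force: [0.0, 0.3, -0.3]
finger_gap: 56.4
clock: 21.15
eef_pos: [645.5, 109.5, 8.8]
eef_rot: [3.141, 0.001, 3.04]
wrist_force: [-0.6, -0.2, 4.6]
finger_gap: 31.7
t 21.1 at [645.5 109.5   8.8] yaw 3.040 rp [3.141e+00 1.000e-03] gap 31.7 F [-0.6 -0.2  4.6]
  shift cm: 3.60 -19.26 -8.62 rz -0.000
  shift after turn: 3.60 -19.26 -8.62 j6 after -1.60
```

```bash

python3 -m jog '[[0,0,-3,0,0,0,20],[0,0,-4,0,0,0,20],[0,0,-3,0,0,0,20],[0.6,-3,0,0,0,0,20],[0.8,-4,0,0,0,0,20],[0.8,-4.2,0,0,0,0,20],[0.8,-4.2,0,0,0,0,20],[0.6,-3.8,0,0,0,0,20]]' 12
python3 -m jog '[[0,0,0,0,0,0,20],[0,0,0,0,0,0,20]]'
python3 -c "
from h import *
go(590,-78.8,53,3.04)
snap('wrist','w10');s,c=snap('side','s10')
cv2.imwrite('pics/c10.png',cv2.resize(c['color'][130:290,180:380],(800,640),interpolation=cv2.INTER_CUBIC)[:600])
"
```

```text
clock: 21.95
eef_pos: [589.1, -79.5, 108.4]
eef_rot: [3.142, -0.0, 3.04]
wrist_force: [0.7, -0.2, -0.5]
finger_gap: 31.5
clock: 22.15
eef_pos: [589.9, -78.3, 108.5]
eef_rot: [3.141, 0.0, 3.038]
wrist_force: [-0.1, -0.1, -0.4]
finger_gap: 31.7
t 22.1 at [589.9 -78.3 108.5] yaw 3.038 rp [3.141 0.   ] gap 31.7 F [-0.1 -0.1 -0.4]
  shift cm: -0.02 -0.05 5.55 rz -0.002
  shift after turn: -0.02 -0.05 5.55 j6 after -1.60
```

View pics/w10.png

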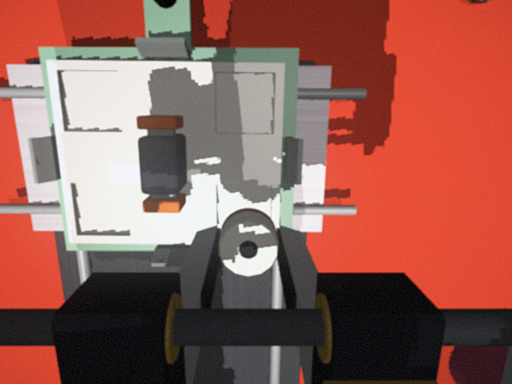

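View pics/c10.png

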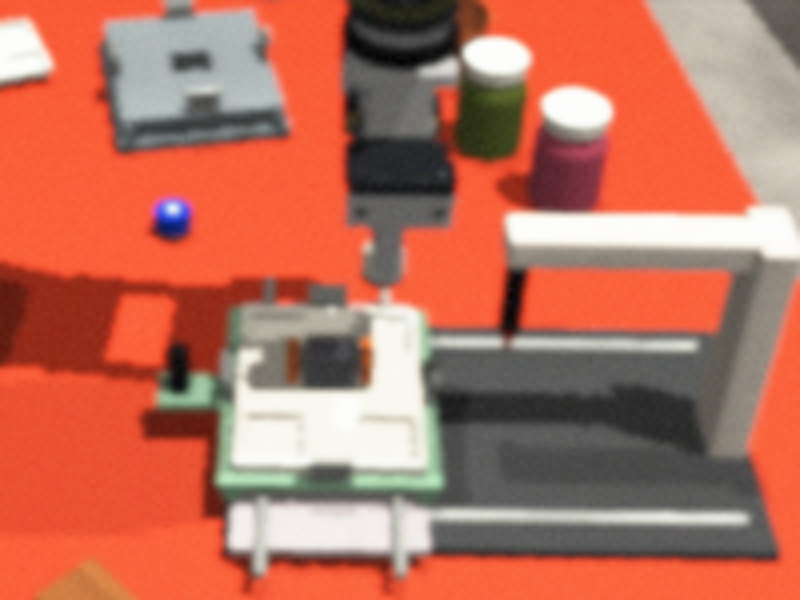

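```bash

python3 -c "
from h import *
s,c=snap('wrist','w10b')
T=np.array([546.8,-126.6,0])
for n,u,v in(('P-+',245.5,102.5),('P--',91,101)):
  p=ray(c,u,v,50,s);print(n,p.round(1),((p-T)@X).round(1),((p-T)@Y).round(1))
p=ray(c,248.5,249,123,s);print('disc dot',p,((p-T)@X).round(1),((p-T)@Y).round(1))
"
python3 -m jog '[[0,-0.05,2,0,0,0,20],[0,0,1.5,0,0,0,20],[0,0,1,0,0,0,20],[0,0,0.5,0,0,0,20],[0,0,0.3,0,0,0,20],[0,0,0,0,0,0,20]]' 12
```

```text
P-+ [515.3 -69.7  50. ] -37.2 53.4
P-- [ 503.9 -173.    50. ] -37.9 -50.6
disc dot [589.72727009 -75.20683063 123.        ] 37.4 55.5
clock: 22.9
eef_pos: [590.0, -78.3, 55.4]
eef_rot: [-3.142, -0.0, 3.04]
wrist_force: [-1.0, -0.0, -0.7]
finger_gap: 31.4
```

```bash

python3 -m jog '[[0,0,0.2,0,0,0,20],[0,0,0.1,0,0,0,20],[0,0,0,0,0,0,20]]' 12
python3 -m jog '[[0,0,0,0,0,0,50],[0,0,0,0,0,0,50],[0,0,0,0,0,0,50],[0,0,-2,0,0,0,50],[0,0,-4,0,0,0,50],[0,0,-4,0,0,0,50],[0,0,0,0,0,0,50]]' 12
python3 -c "
from h import *
snap('wrist','w11')
go(444.5,113.5,110,3.04)
"
```

```text
clock: 23.2
eef_pos: [590.1, -78.4, 52.8]
eef_rot: [-3.142, 0.001, 3.04]
wrist_force: [0.9, 0.6, 0.4]
finger_gap: 31.3
clock: 23.9
eef_pos: [592.0, -78.8, 158.1]
eef_rot: [-3.141, 0.009, 3.04]
wrist_force: [0.1, 0.2, -0.2]
finger_gap: 46.8
t 23.9 at [590.9 -78.6 155. ] yaw 3.040 rp [-3.141  0.005] gap 47.0 F [ 0.2  0.1 -1.6]
  shift cm: 16.52 17.62 4.50 rz -0.000
  shift after turn: 16.52 17.62 4.50 j6 after -1.22
```

View pics/w11.png

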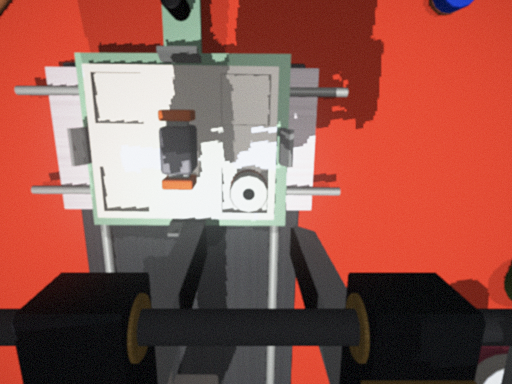

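```bash

python3 -m jog '[[2.5,2.6,0,0,0,0,60],[3.5,3.8,0,0,0,0,60],[3.5,3.8,0,0,0,0,60],[3.5,3.8,0.5,0,0,0,60],[2.5,2.6,1,0,0,0,60],[1,1,0.5,0,0,0,60],[0,0,0,0,0,0,60],[0,0,0,0,0,0,60]]' 10
python3 -c "
from h import *
s,c=snap('wrist','w12')
for bb in blob(c,(100,120,80),(130,255,255),amin=30)[:4]: p=ray(c,*bb[1],20,s); print(bb,p.round(1))
for bb in blob(c,(0,0,190),(180,60,255),(200,140,300,240),amin=10)[:4]: p=ray(c,*bb[1],24,s); print('dot',bb,p.round(1)); go(p[0],p[1],9)
"
```

```text
clock: 24.75
eef_pos: [447.4, 108.8, 132.5]
eef_rot: [-3.141, -0.0, 3.04]
wrist_force: [0.9, -0.1, 0.3]
finger_gap: 56.3
dot (144, [250.8, 189.1], [244, 183, 14, 13]) [444.4 112.9  24. ]
t 24.8 at [447.6 108.5 132.6] yaw 3.039 rp [-3.141  0.   ] gap 56.2 F [-0.3 -0.  -0.6]
  shift cm: 0.36 0.40 12.36
```

View pics/w12.png

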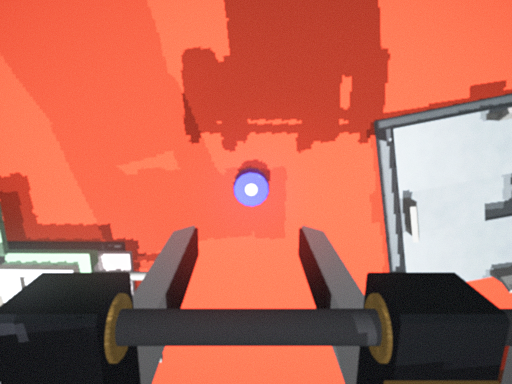

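```bash

python3 -m jog '[[0.2,0.2,2.5,0,0,0,60],[0.16,0.2,2.5,0,0,0,60],[0,0,2.5,0,0,0,60],[0,0,2.5,0,0,0,60],[0,0,1.8,0,0,0,60],[0,0,0.5,0,0,0,60],[0,0,0,0,0,0,60],[0,0,0,0,0,0,60]]' 10
python3 -m jog '[[0,0,0,0,0,0,20],[0,0,0,0,0,0,20],[0,0,0,0,0,0,20],[0,0,0,0,0,0,20],[0,0,0,0,0,0,20],[0,0,-3,0,0,0,20],[0,0,-4,0,0,0,20],[0,0,-3,0,0,0,20]]' 12
python3 -c "
from h import *
p=np.array([546.8,-126.6,0])-38*X-51.3*Y;print(p)
go(p[0],p[1],53,3.04)
"
```

```text
clock: 25.6
eef_pos: [444.4, 113.4, 10.4]
eef_rot: [3.141, 0.001, 3.039]
wrist_force: [-0.5, 0.3, 0.3]
finger_gap: 56.6
clock: 26.4
eef_pos: [443.7, 113.7, 111.5]
eef_rot: [3.141, 0.001, 3.04]
wrist_force: [0.5, -0.7, 0.0]
finger_gap: 31.3
[ 503.72683072 -173.72103658    0.        ]
t 26.4 at [443.7 113.7 111.5] yaw 3.040 rp [3.141e+00 1.000e-03] gap 31.3 F [ 0.5 -0.7  0. ]
  shift cm: -8.89 -27.98 5.85 rz -0.000
  shift after turn: -8.89 -27.99 5.85 j6 after -1.80
```

```bash

python3 -m jog '[[-1,-3,0,0,0,0,20],[-1.3,-4,0,0,0,0,20],[-1.3,-4.2,0,0,0,0,20],[-1.3,-4.2,0,0,0,0,20],[-1.3,-4.2,0,0,0,0,20],[-1.3,-4.2,0,0,0,0,20],[-1.1,-3,0,0,0,0,20],[-0.3,-1.2,0,0,0,0,20]]' 12
python3 -m jog '[[0,0,1,0,0,0,20],[0,0,1,0,0,0,20],[0,0,0,0,0,0,20]]' 12
python3 -c "
from h import *
go(503.7,-173.7,53,3.04)
"
```

```text
clock: 27.2
eef_pos: [503.8, -176.3, 109.3]
eef_rot: [-3.141, -0.0, 3.038]
wrist_force: [-0.1, 1.0, 0.1]
finger_gap: 31.2
clock: 27.5
eef_pos: [502.7, -172.2, 87.7]
eef_rot: [3.141, -0.003, 3.041]
wrist_force: [0.0, 0.1, -0.9]
finger_gap: 31.5
t 27.5 at [ 502.7 -172.2   87.7] yaw 3.041 rp [ 3.141e+00 -3.000e-03] gap 31.5 F [ 0.   0.1 -0.9]
  shift cm: -0.11 -0.14 3.47 rz 0.001
  shift after turn: -0.11 -0.14 3.47 j6 after -1.80
```

```bash

python3 -m jog '[[-0.1,-0.12,1.5,0,0,0,20],[0,0,1,0,0,0,20],[0,0,0.5,0,0,0,20],[0,0,0.3,0,0,0,20],[0,0,0,0,0,0,20],[0,0,0,0,0,0,20]]' 12
python3 -c "
from h import *
go(503.7,-173.7,53,3.04)
"
python3 -m jog '[[0,0,0,0,0,0,50],[0,0,0,0,0,0,50],[0,0,0,0,0,0,50],[0,0,-2,0,0,0,50],[0,0,-4,0,0,0,50],[0,0,-4,0,0,0,50],[0,0,0,0,0,0,50]]' 12
python3 -c "
from h import *
snap('wrist','w13')
go(524.5,-384,130,3.04)
"
```

```text
clock: 28.1
eef_pos: [504.7, -175.2, 57.0]
eef_rot: [-3.141, 0.001, 3.04]
wrist_force: [-0.3, 0.2, 0.0]
finger_gap: 31.3
t 28.1 at [ 504.7 -175.2   57. ] yaw 3.040 rp [-3.141e+00  1.000e-03] gap 31.3 F [-0.3  0.2  0. ]
  shift cm: 0.12 0.14 0.40 rz -0.000
  shift after turn: 0.12 0.14 0.40 j6 after -1.80
clock: 28.8
eef_pos: [506.5, -176.0, 161.9]
eef_rot: [-3.139, 0.008, 3.04]
wrist_force: [0.3, -0.7, -0.6]
finger_gap: 47.3
t 28.9 at [ 505.5 -175.7  158.9] yaw 3.040 rp [-3.14   0.004] gap 47.0 F [0.1 0.8 0.6]
  shift cm: -4.01 -20.53 2.89 rz -0.000
  shift after turn: -4.00 -20.53 2.89 j6 after -2.10
```

View pics/w13.png

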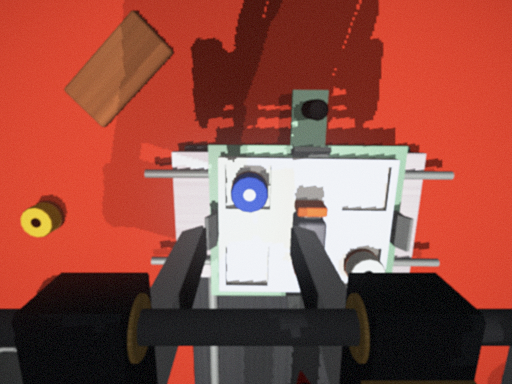

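```bash

python3 -c "
from h import *
s,c=snap('wrist','w13b')
T=np.array([546.8,-126.6,0])
for z in(68,74):
  p=ray(c,249.5,195,z,s);print('blue dot',p.round(1),((p-T)@X).round(1),((p-T)@Y).round(1))
cv2.imwrite('pics/c13.png',cv2.resize(c['color'][140:300,190:420],(805,560),interpolation=cv2.INTER_CUBIC))
s,c=snap('side','s13')
cv2.imwrite('pics/c13s.png',cv2.resize(c['color'][180:290,220:320],(600,660),interpolation=cv2.INTER_CUBIC)[:600])
"
```

```text
blue dot [ 503.6 -172.9   68. ] -38.2 -50.5
blue dot [ 502.1 -172.8   74. ] -39.7 -50.5
```

View pics/c13.png

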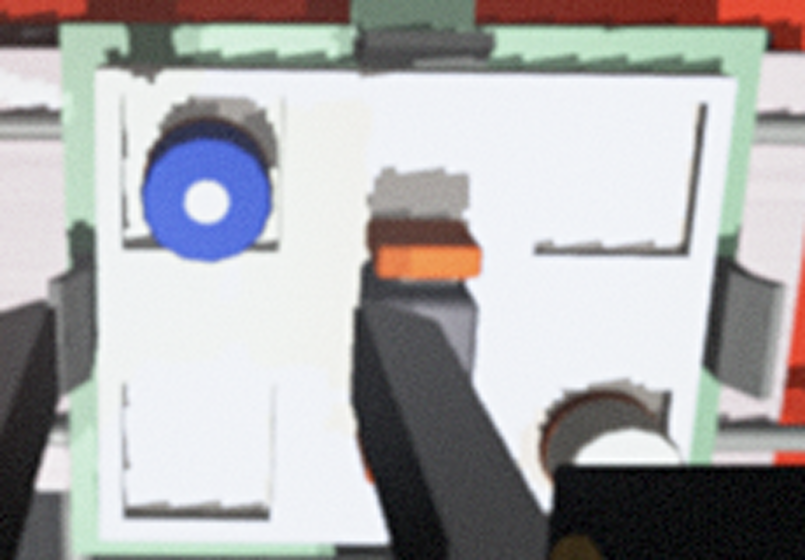

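View pics/c13s.png

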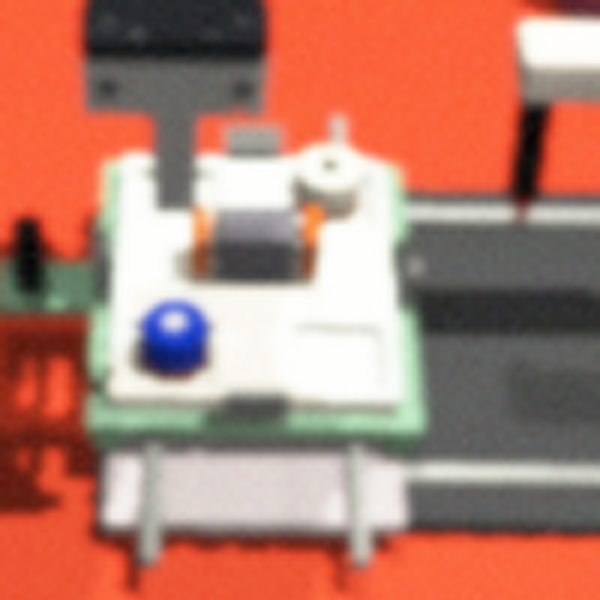

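```bash

python3 -m jog '[[-0.5,-3,0.3,0,0,0,60],[-0.7,-4,0.5,0,0,0,60],[-0.7,-4,0.5,0,0,0,60],[-0.7,-4,0.5,0,0,0,60],[-0.7,-3.5,0.5,0,0,0,60],[-0.7,-2,0.2,0,0,0,60],[0,0,0,0,0,0,60],[0,0,0,0,0,0,60]]' 10
python3 -c "
from h import *
s,c=snap('wrist','w14')
for bb in blob(c,(22,120,100),(36,255,255),amin=30)[:4]: p=ray(c,*bb[1],23,s); print(bb,p.round(1)); go(p[0],p[1],9,3.04)
"
```

```text
clock: 29.75
eef_pos: [523.0, -382.6, 129.9]
eef_rot: [3.14, -0.002, 3.039]
wrist_force: [0.5, 0.6, -0.2]
finger_gap: 56.3
(842, [241.0, 195.3], [224, 179, 35, 34]) [ 524.1 -387.3   23. ]
t 29.8 at [ 523.2 -382.3  130.5] yaw 3.040 rp [ 3.14e+00 -2.00e-03] gap 56.7 F [ 0.5 -1.3 -0.7]
  shift cm: -0.14 -0.49 12.15 rz 0.000
  shift after turn: -0.14 -0.49 12.15 j6 after -2.11
```

View pics/w14.png

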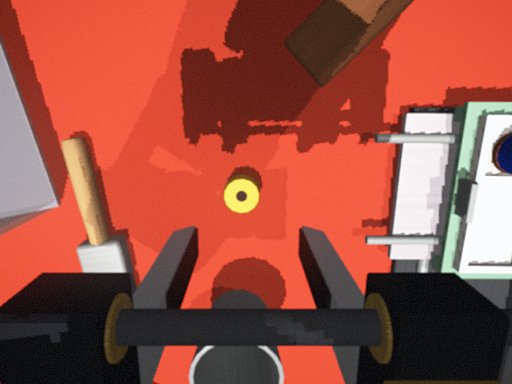

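```bash

python3 -m jog '[[-0.1,-0.25,2.5,0,0,0,60],[0,-0.25,2.5,0,0,0,60],[0,0,2.5,0,0,0,60],[0,0,2.5,0,0,0,60],[0,0,1.6,0,0,0,60],[0,0,0.5,0,0,0,60],[0,0,0,0,0,0,60],[0,0,0,0,0,0,60]]' 10
python3 -m jog '[[0,0,0,0,0,0,20],[0,0,0,0,0,0,20],[0,0,0,0,0,0,20],[0,0,0,0,0,0,20],[0,0,0,0,0,0,20],[0,0,-3,0,0,0,20],[0,0,-4,0,0,0,20],[0,0,-3,0,0,0,20]]' 12
python3 -c "
from h import *
p=np.array([546.8,-126.6,0])+38*X-51.3*Y;print(p)
go(p[0],p[1],53,3.04)
"
```

```text
clock: 30.6
eef_pos: [524.6, -388.5, 11.9]
eef_rot: [-3.141, 0.001, 3.04]
wrist_force: [0.2, 1.0, -0.2]
finger_gap: 56.6
clock: 31.4
eef_pos: [524.2, -388.5, 112.7]
eef_rot: [-3.141, 0.001, 3.04]
wrist_force: [0.9, 0.0, 0.4]
finger_gap: 31.5
[ 579.324045   -181.53520271    0.        ]
t 31.4 at [ 524.2 -388.5  112.7] yaw 3.040 rp [-3.141e+00  1.000e-03] gap 31.5 F [0.9 0.  0.4]
  shift cm: -3.38 21.15 5.97 rz -0.000
  shift after turn: -3.39 21.15 5.97 j6 after -1.77
```

```bash

python3 -m jog '[[-0.4,2.5,0,0,0,0,20],[-0.7,4,0,0,0,0,20],[-0.7,4.2,0,0,0,0,20],[-0.7,4.2,0,0,0,0,20],[-0.5,3.75,0,0,0,0,20],[-0.4,2.5,0,0,0,0,20],[0,0,0,0,0,0,20],[0,0,1.5,0,0,0,20]]' 12
python3 -m jog '[[0,0,1,0,0,0,20],[0,0,0.5,0,0,0,20],[0,0,0,0,0,0,20]]' 12
python3 -c "
from h import *
go(579.3,-181.5,55,3.04)
"
```

```text
clock: 32.2
eef_pos: [580.3, -181.8, 96.9]
eef_rot: [-3.141, 0.003, 3.041]
wrist_force: [0.6, -0.8, -0.0]
finger_gap: 31.1
clock: 32.5
eef_pos: [578.6, -182.0, 79.2]
eef_rot: [3.141, -0.002, 3.039]
wrist_force: [-0.3, 0.2, -0.3]
finger_gap: 31.5
t 32.5 at [ 578.6 -182.    79.2] yaw 3.039 rp [ 3.141e+00 -2.000e-03] gap 31.5 F [-0.3  0.2 -0.3]
  shift cm: -0.07 0.06 2.42 rz -0.001
  shift after turn: -0.07 0.06 2.42 j6 after -1.77
```

```bash

python3 -m jog '[[0,0.05,1,0,0,0,20],[0,0,0.7,0,0,0,20],[0,0,0.5,0,0,0,20],[0,0,0,0,0,0,20],[0,0,0,0,0,0,20]]' 12
python3 -c "
from h import *
go(579.3,-181.5,55,3.04)
"
python3 -m jog '[[0,0,0,0,0,0,50],[0,0,0,0,0,0,50],[0,0,0,0,0,0,50],[0,0,-2,0,0,0,50],[0,0,-4,0,0,0,50],[0,0,-4,0,0,0,50],[0,0,0,0,0,0,50]]' 12
python3 -c "
from h import *
snap('wrist','w15')
go(440.3,-116.5,150,3.04)
"
```

```text
clock: 33.0
eef_pos: [579.4, -180.9, 58.6]
eef_rot: [-3.142, -0.0, 3.04]
wrist_force: [-0.1, -0.2, 0.1]
finger_gap: 31.4
t 33.0 at [ 579.4 -180.9   58.6] yaw 3.040 rp [-3.142 -0.   ] gap 31.4 F [-0.1 -0.2  0.1]
  shift cm: 0.00 -0.06 0.36 rz -0.000
  shift after turn: 0.00 -0.06 0.36 j6 after -1.77
clock: 33.7
eef_pos: [581.4, -181.6, 164.6]
eef_rot: [-3.139, 0.009, 3.04]
wrist_force: [-0.2, -0.1, 0.2]
finger_gap: 47.3
t 33.8 at [ 580.4 -181.2  161.4] yaw 3.040 rp [-3.14   0.005] gap 47.0 F [ 0.1  0.8 -0.7]
  shift cm: 14.60 5.02 1.14 rz -0.000
  shift after turn: 14.60 5.02 1.14 j6 after -1.73
```

View pics/w15.png

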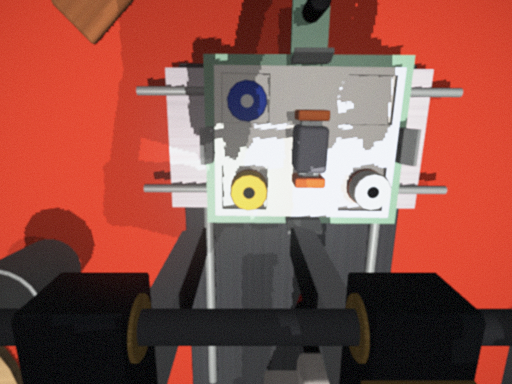

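```bash

python3 -c "
from h import *
s,c=snap('wrist','w15b')
T=np.array([546.8,-126.6,0])
dots=[]
for n,u,v in(('blue',247,100.5),('yel',249.5,192),('white',373,192)):
  p=ray(c,u,v,68,s);print(n,p.round(1),'in T',((p-T)@X).round(1),((p-T)@Y).round(1),'abs XY',(p@X).round(1),(p@Y).round(1))
s,c=snap('side','s15'); s,c2=snap('top','t15')
cv2.imwrite('pics/c15.png',cv2.resize(c['color'][170:280,220:380],(800,550),interpolation=cv2.INTER_CUBIC))
cv2.imwrite('pics/c15t.png',cv2.resize(c2['color'][140:230,240:340],(640,576),interpolation=cv2.INTER_CUBIC))
"
```

```text
blue [ 504.2 -173.    68. ] in T -37.7 -50.5 abs XY 519.3 -120.2
yel [ 576.7 -178.3   68. ] in T 35.0 -48.4 abs XY 592.0 -118.1
white [586.9 -77.   68. ] in T 34.8 53.5 abs XY 591.7 -16.2
```

View pics/c15.png

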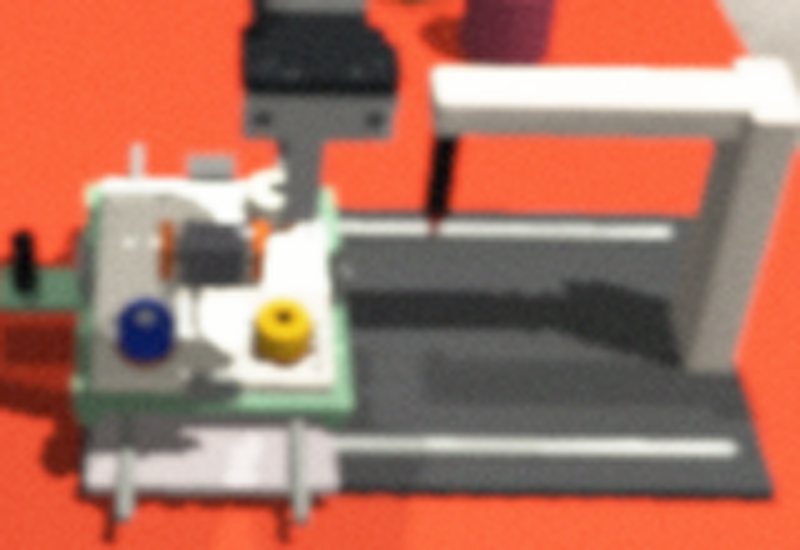

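```bash

python3 -c "
from h import *
c=vision.camera('side');
for n,u,v,z in(('tip',434,232,90),('yel',285,318,68),('blue',146,315,68)):
  p=ray(c,220+u/5-.4,170+v/5-.4,z);print(n,p.round(1),'XY',(p@X).round(1),(p@Y).round(1))
s=monitor.read_state();w=vision.camera('wrist')
T=np.array([546.8,-126.6,0])
for n,u,v in(('blue',247,100.5),('yel',249.5,192),('white',373,192)):
  p=ray(w,u,v,68,s);print(n,'abs XY',(p@X).round(1),(p@Y).round(1))
"
```

```text
tip [ 664.9 -146.1   90. ] XY 676.4 -77.0
yel [ 578.4 -182.4   68. ] XY 594.1 -122.0
blue [ 504.7 -173.8   68. ] XY 519.9 -121.0
blue abs XY 517.1 -119.6
yel abs XY 588.7 -117.5
white abs XY 588.4 -17.2
```

View pics/c15t.png

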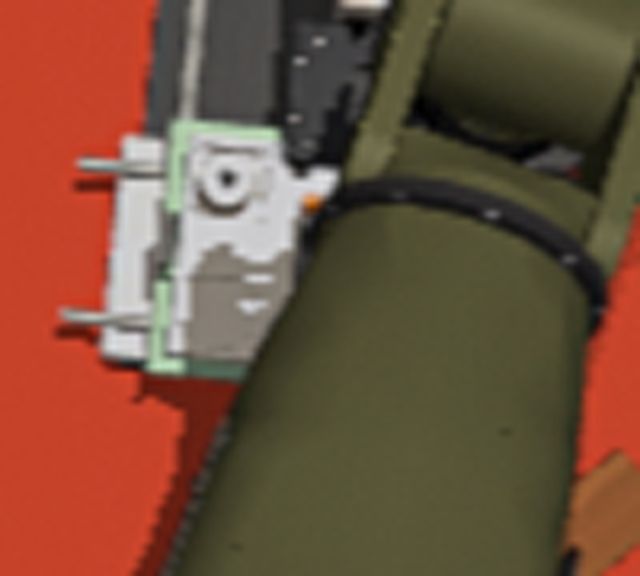

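```bash

python3 -m jog '[[3,1,0,0,0,0,40],[4,1.4,0,0,0,0,40],[4,1.4,0,0,0,0,40],[2.6,0.9,0,0,0,0,40],[1,0.3,0,0,0,0,40],[0,0,0,0,0,0,40],[0,0,0,0,0,0,40]]' 15
python3 -c "
from h import *
s,c=snap('wrist','w16')
go(440.3,-116.5,50,3.04)
t=snap('top','t16')[1];p=ray(t,275.5,167.4,68);print('white',p,(p@X).round(1),(p@Y).round(1))
"
```

```text
clock: 34.7
eef_pos: [440.1, -116.7, 158.6]
eef_rot: [-3.142, 0.0, 3.04]
wrist_force: [0.4, -0.5, 0.4]
finger_gap: 37.0
t 34.8 at [ 440.1 -116.8  158.5] yaw 3.040 rp [-3.142  0.   ] gap 37.7 F [-0.1 -0.2 -1.2]
  shift cm: -0.01 0.03 10.85 rz -0.000
  shift after turn: -0.01 0.03 10.85 j6 after -1.73
white [590.36753623 -76.27564028  68.        ] 595.1 -15.2
```

View pics/w16.png

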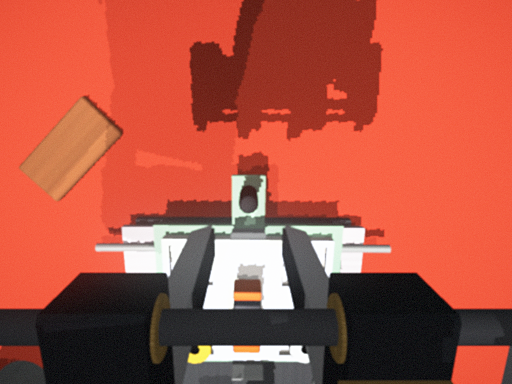

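```bash

python3 -m jog '[[0,0,2.5,0,0,0,40],[0,0,2.5,0,0,0,40],[0,0,2.5,0,0,0,40],[0,0,2.5,0,0,0,40],[0,0,0.8,0,0,0,40],[0,0,0,0,0,0,0],[0,0,0,0,0,0,0],[0,0,0,0,0,0,0]]' 20
python3 -m jog '[[0,0,0,0,0,0,0],[0,0,0,0,0,0,0],[0,0,0,0,0,0,0]]' 25
python3 -c "
from h import *
go(440.3,-116.5,50,3.04)
p=monitor.read_state()['eef_pos'];print(p@X,p@Y)
"
```

```text
clock: 35.6
eef_pos: [440.0, -116.5, 51.7]
eef_rot: [-3.141, 0.002, 3.04]
wrist_force: [-0.2, 0.2, 0.3]
finger_gap: 16.8
clock: 35.9
eef_pos: [439.9, -116.5, 51.6]
eef_rot: [-3.141, 0.002, 3.04]
wrist_force: [-0.2, 0.0, 7.3]
finger_gap: 15.4
t 35.9 at [ 439.9 -116.5   51.6] yaw 3.040 rp [-3.141e+00  2.000e-03] gap 15.4 F [-0.2  0.   7.3]
  shift cm: -0.04 0.01 0.16 rz -0.000
  shift after turn: -0.04 0.01 0.16 j6 after -1.73
449.52496967552804 -70.68959214383982
```

```bash

python3 -m jog '[[-0.8,-0.6,0,0,0,0,0],[-1.5,-1.1,0,0,0,0,0],[-1.5,-1.1,0,0,0,0,0],[-1.5,-1.1,0,0,0,0,0],[-1.5,-1.1,0,0,0,0,0],[-0.9,-0.7,0,0,0,0,0],[-0.43,-0.4,0,0,0,0,0],[0,0,0,0,0,0,0]]' 25
python3 -c "
from h import *
go(440.3,-116.5,50,3.04)
s,c=snap('side','s17')
p=s['eef_pos'];print(p@X-449.5,p@Y+70.7)
cv2.imwrite('pics/c17.png',cv2.resize(c['color'][180:260,240:360],(800,533),interpolation=cv2.INTER_CUBIC))
s,c=snap('top','t17')
cv2.imwrite('pics/c17t.png',cv2.resize(c['color'][120:220,240:340],(600,600),interpolation=cv2.INTER_CUBIC))
"
```

```text
clock: 36.7
eef_pos: [515.0, -186.1, 51.6]
eef_rot: [-3.141, 0.002, 3.039]
wrist_force: [1.5, -1.1, 7.2]
finger_gap: 15.6
t 36.7 at [ 515.  -186.1   51.6] yaw 3.039 rp [-3.141e+00  2.000e-03] gap 15.6 F [ 1.5 -1.1  7.2]
  shift cm: 8.14 6.16 0.16 rz -0.001
  shift after turn: 8.14 6.17 0.16 j6 after -1.73
81.88475617068354 -61.45505630699789
```

View pics/c17.png

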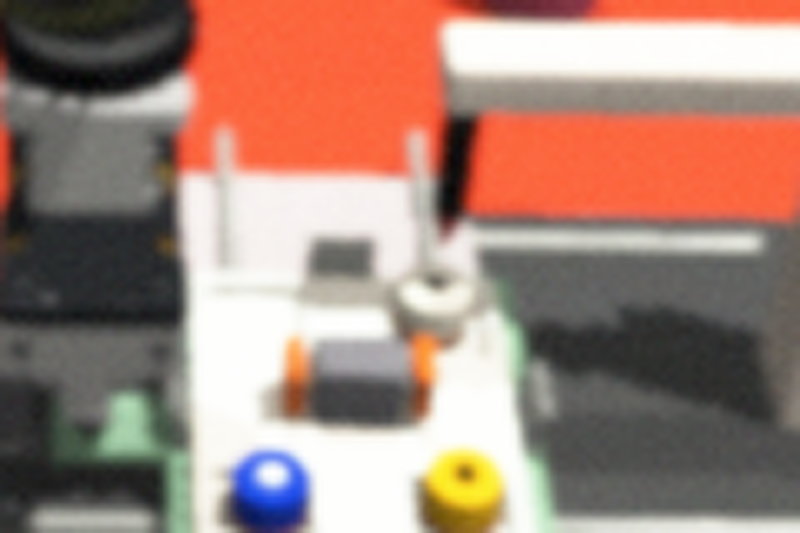

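View pics/c17t.png

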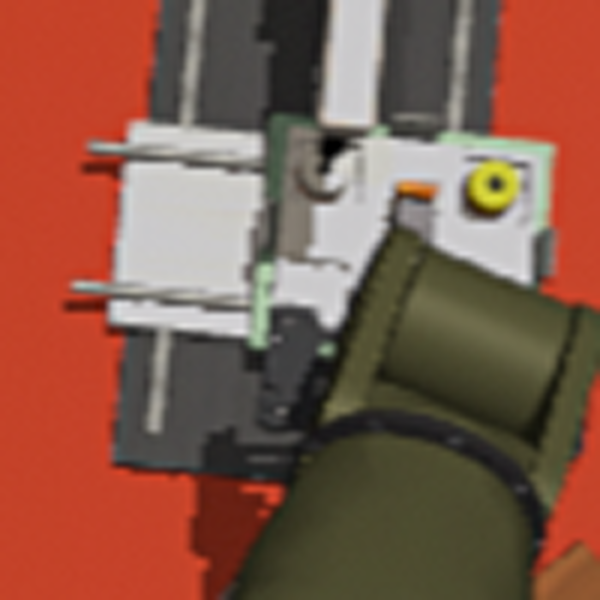

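```bash

python3 -c "
from h import *
c=vision.camera('side');
f=lambda n,u,v,z:(lambda p:print(n,p.round(1),'XY',(p@X).round(1),(p@Y).round(1)))(ray(c,240+u/6.667-.4,180+v/6.667-.4,z))
f('tip',449,233,90);f('white',437,284,68);f('yel',464,473,68);f('blue',270,471,68)
t=vision.camera('top')
g=lambda n,u,v,z:(lambda p:print('T',n,p.round(1),'XY',(p@X).round(1),(p@Y).round(1)))(ray(t,240+u/6-.4,120+v/6-.4,z))
g('yel',495,184,68);g('rod/tip?',330,148,90);g('white disc',325,177,68)
w=cv2.resize(c['color'][205:240,290:325],(560,560),interpolation=cv2.INTER_NEAREST);cv2.imwrite('pics/z17.png',w)
w=cv2.resize(t['color'][135:160,285:310],(500,500),interpolation=cv2.INTER_NEAREST);cv2.imwrite('pics/z17t.png',w)
"
```

```text
tip [ 667.6 -140.5   90. ] XY 678.5 -71.1
white [ 663.3 -147.4   68. ] XY 675.0 -78.4
yel [ 652.2 -250.5   68. ] XY 674.5 -182.1
blue [ 578.4 -242.9   68. ] XY 600.3 -182.2
T yel [ 654.  -247.1   68. ] XY 676.0 -178.5
T rod/tip? [ 670.9 -144.4   90. ] XY 682.2 -74.6
T white disc [ 658.3 -143.6   68. ] XY 669.6 -75.2
```

View pics/z17.png

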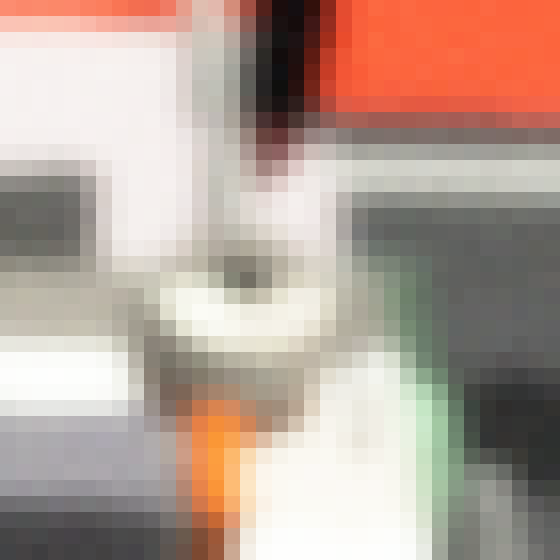

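View pics/z17t.png

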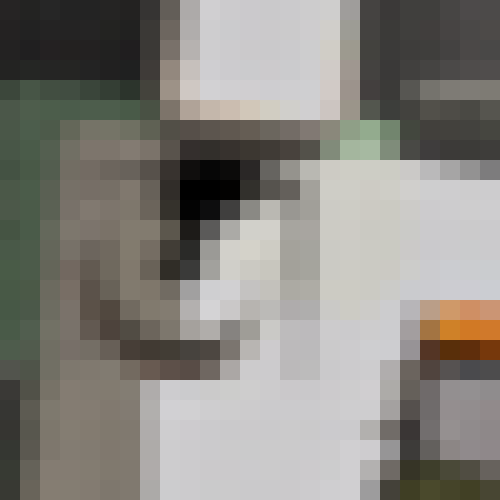

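```bash
cat >> h.py <<'E'
def proj(c,p):
    T=np.linalg.inv(np.array(c['cam_to_world'])); q=T[:3,:3]@np.array(p,float)+T[:3,3]
    return np.array([c['fx']*q[0]/q[2]+c['cx'],c['fy']*q[1]/q[2]+c['cy']])
def XY(x,y,z): v=x*X+y*Y; v[2]=z; return v
E
python3 -c "
from h import *
t=vision.camera('top');c=vision.camera('side')
for n,p in(('tip',XY(676.4,-76.8,90)),('tip+3',XY(679.4,-76.8,90)),('rod100',XY(676.4,-76.8,110)),('rod150',XY(676.4,-76.8,150)),('dot',XY(676.4,-76.8,68))):
  print(n,((proj(t,p)+.5-[285,135])*20).round(),((proj(c,p)+.5-[290,205])*16).round())
"
```

```text
tip [211. 228.] [270. 183.]
tip+3 [213. 211.] [288. 183.]
rod100 [224. 200.] [282.  96.]
rod150 [251. 143.] [307. -85.]
dot [198. 257.] [258. 277.]
```

```bash

python3 -m jog '[[-0.1,0.07,0,0,0,0,0],[0,0,0,0,0,0,0],[0,0,0,0,0,0,0],[0,0,0,0,0,0,0],[0,0,0,0,0,0,0],[0,0,0,0,0,0,0],[0,0,0,0,0,0,0],[0,0,0,0,0,0,0]]' 25
python3 -m jog '[[0,0,0,0,0,0,0],[0,0,0,0,0,0,0],[0,0,0,0,0,0,0],[0,0,0,0,0,0,0],[0,0,0,0,0,0,0],[0,0,0,0,0,0,0],[0,0,0,0,0,0,0],[0,0,0,0,0,0,0]]' 25
python3 -c "
from h import *
s,c=snap('side','s18');t=snap('top','t18')[1]
p=s['eef_pos'];print(p@X-449.5,p@Y+70.7)
w=cv2.resize(c['color'][205:240,290:325],(560,560),interpolation=cv2.INTER_NEAREST)
w2=cv2.resize(t['color'][135:160,285:310],(560,560),interpolation=cv2.INTER_NEAREST);cv2.imwrite('pics/z18.png',cv2.resize(np.hstack([w,w2]),(800,400)))
"
```

```text
clock: 37.8
eef_pos: [515.5, -185.0, 51.6]
eef_rot: [-3.141, 0.002, 3.04]
wrist_force: [-0.4, -0.3, 5.6]
finger_gap: 15.8
clock: 38.6
eef_pos: [515.5, -185.0, 51.6]
eef_rot: [-3.141, 0.002, 3.04]
wrist_force: [-0.3, 0.1, 6.3]
finger_gap: 15.4
82.29564135276598 -60.27060726237819
```

View pics/z18.png

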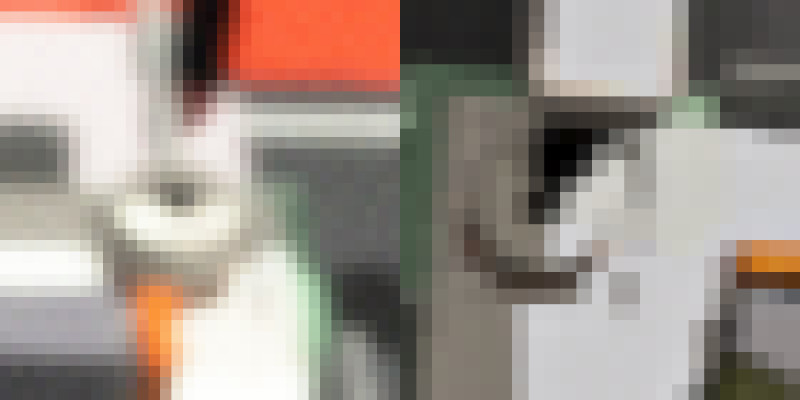

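```bash

python3 -m jog '[[0,0.8,0,0,0,0,0],[0,1.5,0,0,0,0,0],[0,1.5,0,0,0,0,0],[0,1.5,0,0,0,0,0],[0,1.5,0,0,0,0,0],[0,1.5,0,0,0,0,0],[0,1.2,0,0,0,0,0],[0,0.6,0,0,0,0,0]]' 25
python3 -m jog '[[0,0.23,0,0,0,0,0],[0,0,0,0,0,0,0],[0,0,0,0,0,0,0]]' 25
python3 -c "
from h import *
s,c=snap('side','s19');t=snap('top','t19')[1]
p=s['eef_pos'];print(p@X-449.5,p@Y+70.7)
w=cv2.resize(c['color'][205:240,290:325],(560,560),interpolation=cv2.INTER_NEAREST)
w2=cv2.resize(t['color'][135:160,285:310],(560,560),interpolation=cv2.INTER_NEAREST);cv2.imwrite('pics/z19.png',cv2.resize(np.hstack([w,w2]),(800,400)))
"
```

```text
clock: 39.5
eef_pos: [526.0, -83.6, 51.6]
eef_rot: [-3.141, 0.002, 3.04]
wrist_force: [1.4, -2.5, 5.8]
finger_gap: 15.6
clock: 39.8
eef_pos: [526.2, -81.8, 51.6]
eef_rot: [-3.142, 0.002, 3.04]
wrist_force: [0.9, 1.4, 5.6]
finger_gap: 15.6
82.30108793413137 43.4744327158066
```

View pics/z19.png

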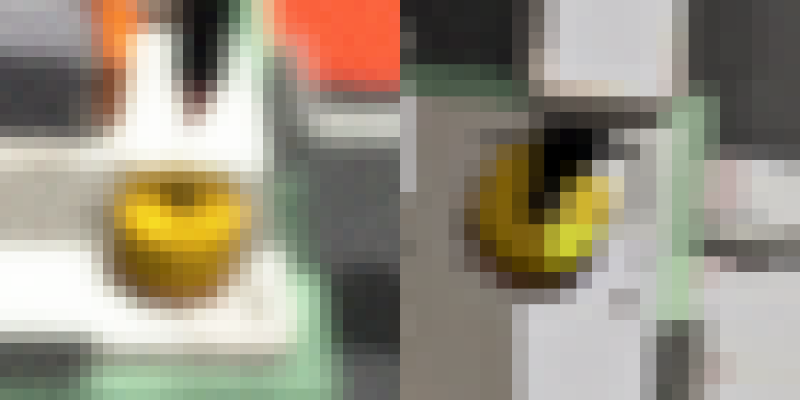

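```bash

python3 -m jog '[[0,0,0,0,0,0,0],[0,0,0,0,0,0,0],[0,0,0,0,0,0,0],[0,0,0,0,0,0,0],[0,0,0,0,0,0,0],[0,0,0,0,0,0,0],[0,0,0,0,0,0,0],[0,0,0,0,0,0,0]]' 25
python3 -m jog '[[0,0,0,0,0,0,0],[0,0,0,0,0,0,0],[0,0,0,0,0,0,0],[0,0,0,0,0,0,0],[0,0,0,0,0,0,0]]' 25
python3 -c "
from h import *
t=vision.camera('top');c=vision.camera('side')
b=blob(t,(22,120,60),(35,255,255),(285,135,310,160));print(b)
p=ray(t,293.6,147.2,68);print(p@X,p@Y)
b=blob(c,(20,120,60),(35,255,255),(290,205,325,240));print(b)
s=monitor.read_state();p=s['eef_pos'];print(p@X-449.5,p@Y+70.7)
"
```

```text
clock: 40.7
eef_pos: [526.2, -81.8, 51.6]
eef_rot: [-3.142, 0.002, 3.04]
wrist_force: [1.3, 1.5, 6.6]
finger_gap: 15.0
clock: 41.2
eef_pos: [526.2, -81.9, 51.6]
eef_rot: [3.142, 0.002, 3.04]
wrist_force: [0.8, 0.8, 6.5]
finger_gap: 15.7
[(36, [293.6, 148.3], [290, 145, 8, 7])]
676.6245087712128 -73.92553015511112
[(95, [305.2, 224.4], [300, 220, 12, 10])]
82.31092540750342 43.37148978481539
```

```bash

python3 -m jog '[[-0.7,0,0,0,0,0,0],[-1.2,0,0,0,0,0,0],[-1.2,0,0,0,0,0,0],[-1.2,0.1,0,0,0,0,0],[-1.2,0,0,0,0,0,0],[-1,0,0,0,0,0,0],[-0.6,0,0,0,0,0,0],[-0.33,0,0,0,0,0,0]]' 25
python3 -m jog '[[0,0,0,0,0,0,0],[0,0,0,0,0,0,0]]' 25
python3 -c "
from h import *
s,c=snap('side','s20');t=snap('top','t20')[1]
p=s['eef_pos'];print(p@X-449.5,p@Y+70.7)
w=cv2.resize(c['color'][205:240,290:325],(560,560),interpolation=cv2.INTER_NEAREST)
w2=cv2.resize(t['color'][135:160,285:310],(560,560),interpolation=cv2.INTER_NEAREST);cv2.imwrite('pics/z20.png',cv2.resize(np.hstack([w,w2]),(800,400)))
b=blob(c,(100,80,40),(130,255,255),(290,205,325,240));print(b)
"
```

```text
clock: 42.1
eef_pos: [600.3, -88.7, 51.6]
eef_rot: [-3.141, 0.002, 3.04]
wrist_force: [-1.8, -0.4, 7.1]
finger_gap: 15.3
clock: 42.3
eef_pos: [600.2, -88.7, 51.6]
eef_rot: [-3.141, 0.002, 3.04]
wrist_force: [0.8, -1.5, 5.5]
finger_gap: 15.5
156.63449232944765 44.18266087686128
[(91, [305.0, 224.9], [300, 220, 11, 11])]
```

View pics/z20.png

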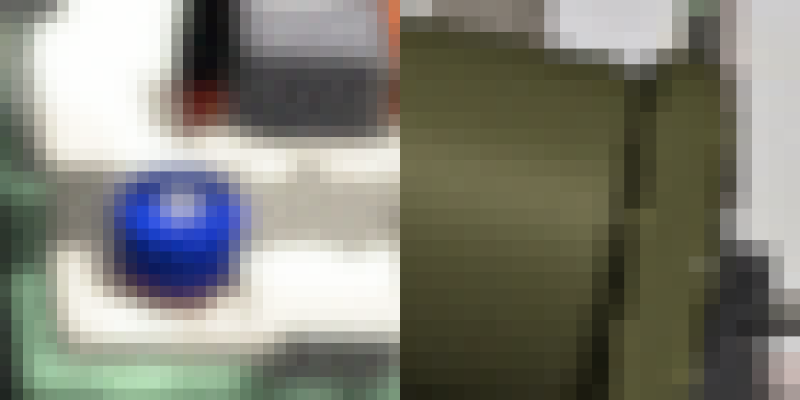

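```bash

python3 -m jog '[[0,0.15,0,0,0,0,0],[0,0,0,0,0,0,0],[0,0,0,0,0,0,0],[0,0,0,0,0,0,0],[0,0,0,0,0,0,0],[0,0,0,0,0,0,0],[0,0,0,0,0,0,0],[0,0,0,0,0,0,0]]' 25
python3 -m jog '[[0,0,0,0,0,0,0],[0,0,0,0,0,0,0],[0,0,0,0,0,0,0],[0,0,0,0,0,0,0],[0,0,0,0,0,0,0],[0,0,0,0,0,0,0],[0,0,0,0,0,0,0],[0,0,0,0,0,0,0]]' 25
python3 -c "
from h import *
s,c=snap('side','s21')
p=s['eef_pos'];print(p@X-449.5,p@Y+70.7)
w=cv2.resize(c['color'][205:240,290:325],(560,560),interpolation=cv2.INTER_NEAREST);cv2.imwrite('pics/z21.png',w)
b=blob(c,(100,80,40),(130,255,255),(290,205,325,240));print(b)
"
```

```text
clock: 43.2
eef_pos: [600.3, -87.0, 51.6]
eef_rot: [-3.141, 0.002, 3.04]
wrist_force: [0.4, -0.1, 5.7]
finger_gap: 15.2
clock: 44.0
eef_pos: [600.3, -87.0, 51.6]
eef_rot: [-3.141, 0.002, 3.04]
wrist_force: [1.4, -0.2, 4.9]
finger_gap: 15.6
156.54772426757677 45.86431402030264
[(92, [304.9, 224.6], [300, 220, 11, 10])]
```

View pics/z21.png

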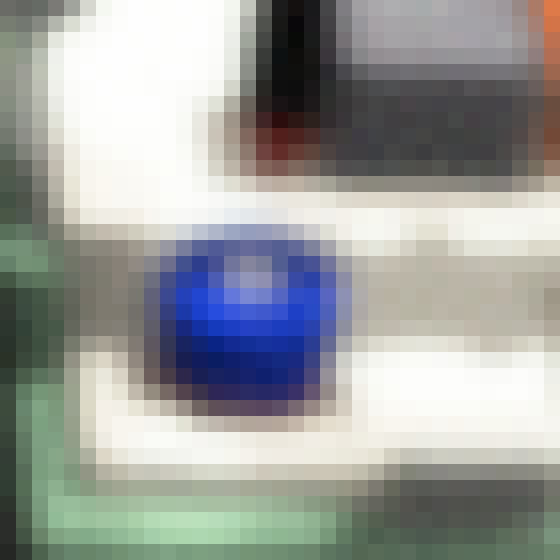

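```bash

python3 -m jog '[[1,-1,0,0,0,0,0],[2,-1.3,0,0,0,0,0],[2.2,-1.3,0,0,0,0,0],[2.2,-1.1,0,0,0,0,0],[2.2,-0.6,0,0,0,0,0],[2.2,0,0,0,0,0,0],[2,0,0,0,0,0,0],[1.3,0,0,0,0,0,0]]' 25
python3 -m jog '[[0.5,0,0,0,0,0,0],[0,0,0,0,0,0,0],[0,0,0,0,0,0,0]]' 25
python3 -c "
from h import *
s=monitor.read_state()
p=s['eef_pos'];print(p@X-449.5,p@Y+70.7)
"
```

```text
clock: 44.85
eef_pos: [443.7, -124.6, 51.6]
eef_rot: [-3.141, 0.002, 3.04]
wrist_force: [2.1, -0.5, 5.0]
finger_gap: 15.6
clock: 45.15
eef_pos: [439.5, -124.0, 51.6]
eef_rot: [-3.141, 0.001, 3.04]
wrist_force: [-0.7, 0.5, 10.5]
finger_gap: 15.2
0.41623696310739433 -7.499860005228896
```

```bash

python3 -m jog '[[0,0,0,0,0,0,40],[0,0,0,0,0,0,40],[0,0,0,0,0,0,40],[0,0,-4,0,0,0,60],[0,0,-4,0,0,0.14,80],[0,0,-4,0,0,0.14,100],[0,0,-3.5,0,0,0.14,100],[0,0,0,0,0,0.14,100]]'
python3 -m jog '[[0,0,0,0,0,0.145,100],[0,0,0,0,0,0.145,100],[0,0,0,0,0,0.145,100],[0,0,0,0,0,0.145,100],[0,0,0,0,0,0.145,100],[0,0,0,0,0,0.145,100],[0,0,0,0,0,0.142,100],[0,0,0,0,0,0,100]]'
python3 -c "
from h import *
p=XY(557.3,-77.2,200);print(p)
go(p[0],p[1],205,1.468)"
```

```text
clock: 45.95
eef_pos: [440.5, -124.3, 210.0]
eef_rot: [3.139, 0.006, 2.474]
wrist_force: [-0.2, -0.9, -1.7]
finger_gap: 74.0
clock: 46.75
eef_pos: [438.9, -123.8, 205.4]
eef_rot: [-3.141, -0.0, 1.465]
wrist_force: [-0.2, 0.5, 0.7]
finger_gap: 93.6
[ 546.40886705 -134.09131221  200.        ]
t 46.8 at [ 438.9 -123.8  205.4] yaw 1.465 rp [-3.141 -0.   ] gap 93.6 F [-0.2  0.5  0.7]
  shift cm: 0.10 10.80 0.04 rz -0.003
  shift after turn: 0.08 10.80 0.04 j6 after -0.14
```

```bash

python3 -m jog '[[0.1,2,0,0,0,0,100],[0,3.5,0,0,0,0,100],[0,3.3,0,0,0,0,100],[0,2,0,0,0,0,100],[0,0,0,0,0,0,100],[0,0,0,0,0,0,100],[0,0,0,0,0,0,100]]'
python3 -c "
from h import *
s,c=snap('wrist','w22')
bb=blob(c,(5,120,60),(18,255,255),(150,100,340,260));print(bb[:4])
"
```

```text
clock: 47.45
eef_pos: [545.9, -133.9, 205.7]
eef_rot: [-3.141, -0.0, 1.469]
wrist_force: [0.7, -0.0, 0.7]
finger_gap: 94.2
[(193, [276.4, 190.7], [273, 178, 8, 26]), (189, [220.4, 190.0], [217, 178, 8, 25]), (16, [292.7, 218.9], [288, 217, 10, 7]), (15, [162.0, 196.0], [155, 196, 15, 1])]
```

View pics/w22.png

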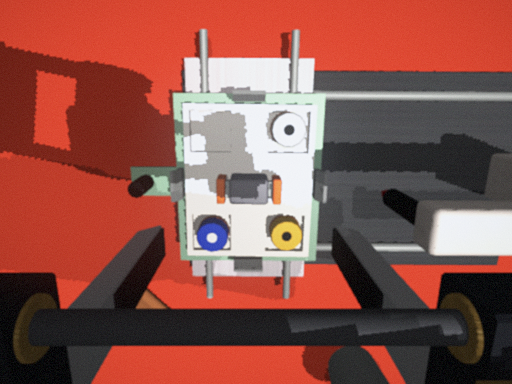

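```bash

python3 -c "
from h import *
s,c=snap('wrist','w22b')
p=ray(c,248.4,190.4,80,s);print(p)
go(p[0],p[1],55,1.468)
"
```

```text
[ 547.13563102 -134.01538248   80.        ]
t 47.5 at [ 546.1 -133.9  206. ] yaw 1.469 rp [3.141 0.   ] gap 94.0 F [0.3 0.  0. ]
  shift cm: 0.00 0.11 15.10 rz 0.001
  shift after turn: 0.00 0.11 15.10 j6 after -0.14
```

```bash

python3 -m jog '[[0,0.1,2.5,0,0,0,95],[0,0,2.5,0,0,0,95],[0,0,2.5,0,0,0,95],[0,0,2.5,0,0,0,95],[0,0,2.5,0,0,0,95],[0,0,1.7,0,0,0,95],[0,0,0.8,0,0,0,95],[0,0,0,0,0,0,95]]' 30
python3 -c "
from h import *
go(547,-134,55,1.468)"
python3 -m jog '[[0,0,0,0,0,0,50],[0,0,0,0,0,0,30],[0,0,0,0,0,0,0],[0,0,0,0,0,0,0],[0,0,0,0,0,0,0],[0,0,0,0,0,0,0],[0,0,0,0,0,0,0],[0,0,0,0,0,0,0]]' 30
python3 -m jog '[[0,0,0,0,0,0,0],[0,0,0,0,0,0,0],[0,0,0,0,0,0,0],[0,0,0,0,0,0,0],[0,0,0,0,0,0,0],[0,0,0,0,0,0,0]]' 35

```

```text
clock: 48.35
eef_pos: [547.1, -134.0, 55.3]
eef_rot: [-3.141, -0.0, 1.468]
wrist_force: [-0.8, -0.1, 0.0]
finger_gap: 89.3
t 48.4 at [ 547.1 -134.    55.3] yaw 1.468 rp [-3.141 -0.   ] gap 89.3 F [-0.8 -0.1  0. ]
  shift cm: -0.01 -0.01 0.03 rz 0.000
  shift after turn: -0.01 -0.01 0.03 j6 after -0.14
clock: 49.15
eef_pos: [548.1, -134.1, 56.4]
eef_rot: [3.14, 0.0, 1.468]
wrist_force: [0.6, 1.3, 7.7]
finger_gap: 41.2
clock: 49.75
eef_pos: [548.2, -134.1, 56.5]
eef_rot: [3.14, 0.0, 1.468]
wrist_force: [-0.4, 1.3, 7.5]
finger_gap: 40.8
```

```bash

python3 -m jog '[[0,0,-0.3,0,0,0,0],[0,0,-0.5,0,0,0,0],[0,0,-0.8,0,0,0,0],[0,0,-0.8,0,0,0,0],[0,0,0,0,0,0,0]]' 40
python3 -m jog '[[0,0,-1,0,0,0,0],[0,0,-1.5,0,0,0,0],[0,0,-1.5,0,0,0,0],[0,0,-1.5,0,0,0,0],[0,0,-1.5,0,0,0,0],[0,0,-1,0,0,0,0],[0,0,0,0,0,0,0]]' 40
python3 -c "
from h import *
snap('wrist','w23')
go(469.2,327,150,1.675)"
```

```text
clock: 50.25
eef_pos: [548.1, -134.2, 81.0]
eef_rot: [3.14, 0.0, 1.468]
wrist_force: [-0.4, -0.7, -5.1]
finger_gap: 40.2
clock: 50.95
eef_pos: [548.1, -134.2, 161.1]
eef_rot: [3.139, 0.0, 1.468]
wrist_force: [-0.1, 0.7, -5.8]
finger_gap: 40.0
t 51.0 at [ 547.6 -134.1  159.9] yaw 1.468 rp [3.141 0.   ] gap 40.4 F [-0.8 -0.  -5.3]
  shift cm: 45.06 -12.54 0.99 rz -0.207
  shift after turn: 46.67 -3.01 0.99 j6 after 0.50
```

View pics/w23.png

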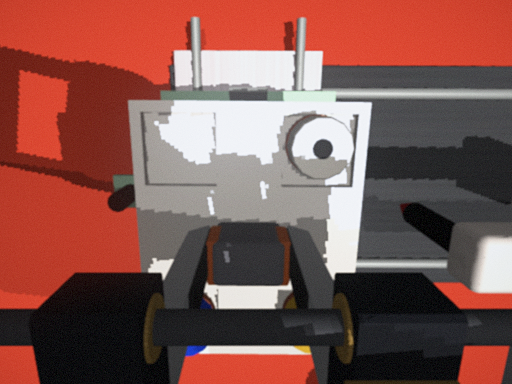

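```bash

python3 -m jog '[[1,-0.3,0,0,0,0,0],[2,-0.55,0,0,0,0,0],[3,-0.85,0,0,0,0,0],[3,-0.85,0,0,0,0,0],[3,-0.85,0,0,0,0,0],[3,-0.85,0,0,0,0,0],[3,-0.85,0,0,0,0,0],[3,-0.85,0,0,0,0,0]]' 40
python3 -m jog '[[3,-0.85,0,0,0,0,0],[3,-0.85,0,0,0,0,0],[3,-0.85,0,0,0,0,0],[3,-0.85,0,0,0,0,0],[3,-0.85,0,0,0,0,0],[3,-0.85,0,0,0,0,0],[2,-0.6,0,0,0,0,0],[1,-0.3,0,0,0,0,0]]' 40
python3 -m jog '[[0,0,0,0,0,-0.07,0],[0,0,0,0,0,-0.07,0],[0,0,0,0,0,-0.067,0],[0,0,0,0,0,0,0]]' 40
python3 -c "
from h import *
go(469.2,327,150,1.675)"
```

```text
clock: 51.8
eef_pos: [508.9, 82.7, 158.9]
eef_rot: [-3.14, 0.0, 1.468]
wrist_force: [0.0, 0.9, -4.8]
finger_gap: 40.3
clock: 52.6
eef_pos: [470.6, 297.8, 158.8]
eef_rot: [-3.14, 0.001, 1.47]
wrist_force: [-0.6, 0.2, -5.7]
finger_gap: 39.9
clock: 53.0
eef_pos: [471.6, 295.7, 159.1]
eef_rot: [-3.141, 0.0, 1.676]
wrist_force: [-0.3, 0.0, -4.9]
finger_gap: 39.7
t 53.0 at [471.6 295.7 159.1] yaw 1.676 rp [-3.141  0.   ] gap 39.7 F [-0.3  0.  -4.9]
  shift cm: 3.14 0.09 0.91 rz 0.001
  shift after turn: 3.14 0.09 0.91 j6 after 0.50
```

```bash

python3 -m jog '[[1,0,0,0,0,0,0],[1.4,-0.1,0,0,0,0,0],[0.7,0,0,0,0,0,0],[0,0,0,0,0,0,0],[0,0,0,0,0,0,0]]' 40
python3 -c "
from h import *
go(469.2,326.3,150,1.675)
s,c=snap('wrist','w24')
t=cv2.imread('pics/t18.png');cv2.imwrite('pics/c24.png',cv2.resize(t[165:240,120:220],(800,600),interpolation=cv2.INTER_CUBIC))
t=cv2.imread('pics/t18.png')
"
```

```text
clock: 53.5
eef_pos: [467.5, 327.0, 159.5]
eef_rot: [-3.141, 0.0, 1.675]
wrist_force: [0.1, 0.3, -4.6]
finger_gap: 39.9
t 53.5 at [467.5 327.  159.5] yaw 1.675 rp [-3.141  0.   ] gap 39.9 F [ 0.1  0.3 -4.6]
  shift cm: -0.08 0.16 0.95 rz 0.000
  shift after turn: -0.08 0.16 0.95 j6 after 0.50
```

View pics/w24.png

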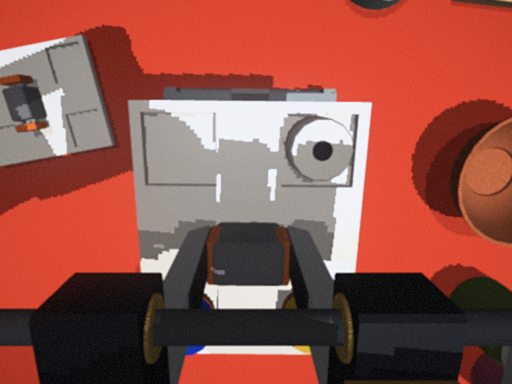

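View pics/c24.png

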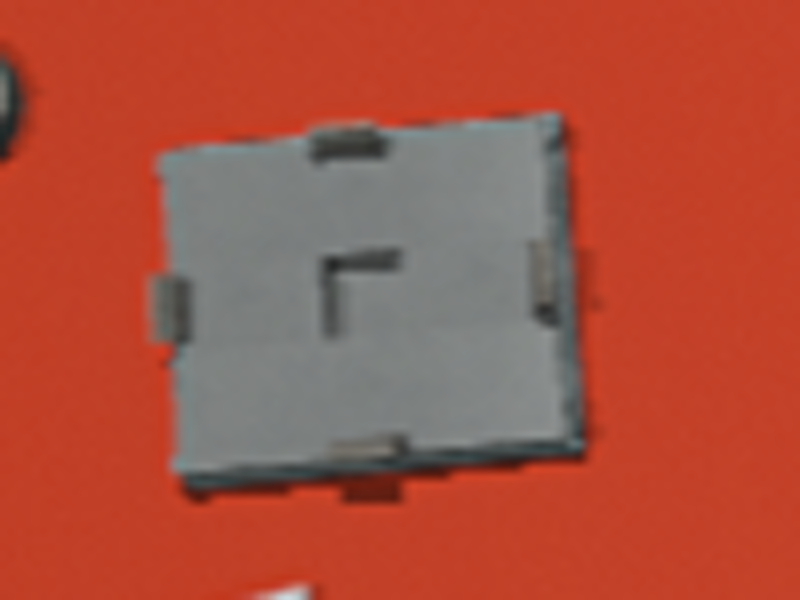

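```bash

python3 -c "
from h import *
c=vision.camera('top')
P=lambda x,y,z:ray(c,120+x/8-.4,165+y/8-.4,z)
g=[P(*q,34) for q in [(163,155),(551,119),(574,437),(175,468)]]
gc=sum(g)/4;a=g[0]-g[3]+g[1]-g[2];b=g[0]-g[1]+g[3]-g[2]
print('dock',gc.round(1),'yaw',np.arctan2(a[1],a[0]),np.arctan2(-b[0],b[1]),[np.linalg.norm(g[i]-g[(i+1)%4]).round() for i in range(4)])
print('slot',P(363,297,34).round(1))
k=[P(348,130,58),P(366,436,58),P(170,285,58),P(540,260,58)];print('guides',(k[0]+k[1])/2,(k[2]+k[3])/2,np.arctan2(*(k[0]-k[1])[1::-1]),np.arctan2(*(k[2]-k[3])[1::-1])-np.pi/2)
s,w=snap('wrist','w24b')
D=.1;x=np.array([np.cos(D),np.sin(D),0]);y=np.array([-x[1],x[0],0])
for n,u,v,z in(('trayL',130,101,s['eef_pos'][2]-6),('trayR',372,102,s['eef_pos'][2]-6),('dockL',164,88,34),('dockR',337,91,34)):
  p=ray(w,u,v,z,s);print(n,p.round(1),(p@x).round(1),(p@y).round(1))
p=s['eef_pos'];print(p@x,p@y)
"
```

```text
dock [470.4 326.3  34. ] yaw 0.08942533593812353 0.08541218845837845 [np.float64(179.0), np.float64(147.0), np.float64(181.0), np.float64(144.0)]
slot [468.8 327.6  34. ]
guides [473.47038574 324.68481772  58.        ] [477.70077902 325.61240783  58.        ] 0.09319728344639708 0.06779070416487576
trayL [399.2 397.1 153.6] 436.8 355.2
trayR [525.5 409.8 153.6] 563.8 355.3
dockL [387.9 408.6  34. ] 426.8 367.9
dockR [535.4 421.7  34. ] 574.8 366.1
497.9697695444645 278.2564169513741
```

```bash

python3 -m jog '[[0.05,0.12,1,0,0,0.014,0],[0,0,2,0,0,0,0],[0,0,2,0,0,0,0],[0,0,1.5,0,0,0,0],[0,0,1,0,0,0,0],[0,0,0.6,0,0,0,0],[0,0,0,0,0,0,0]]' 40
python3 -m jog '[[0,0,0.4,0,0,0,0],[0,0,0.4,0,0,0,0],[0,0,0.4,0,0,0,0],[0,0,0.3,0,0,0,0],[0,0,0,0,0,0,0]]' 40
python3 -c "
from h import *
go(469.2,326.3,50.5,1.661)"
```

```text
clock: 54.35
eef_pos: [468.7, 327.2, 78.0]
eef_rot: [-3.141, 0.0, 1.66]
wrist_force: [-0.2, -0.6, -5.3]
finger_gap: 40.0
clock: 54.85
eef_pos: [468.6, 327.3, 63.2]
eef_rot: [-3.141, 0.0, 1.661]
wrist_force: [-0.4, 0.6, -4.0]
finger_gap: 40.0
t 54.9 at [468.6 327.3  63.2] yaw 1.661 rp [-3.141  0.   ] gap 40.0 F [-0.4  0.6 -4. ]
  shift cm: -0.10 0.05 1.27 rz -0.000
  shift after turn: -0.10 0.05 1.27 j6 after 0.52
```

```bash

python3 -m jog '[[0,0,0.3,0,0,0,0],[0,0,0.3,0,0,0,0],[0,0,0.3,0,0,0,0],[0,0,0.2,0,0,0,0],[0,0,0,0,0,0,0],[0,0,0,0,0,0,0]]' 40
python3 -m jog '[[0,0,0.15,0,0,0,0],[0,0,0,0,0,0,0],[0,0,0,0,0,0,0]]' 40

```

```text
clock: 55.45
eef_pos: [468.8, 327.4, 52.7]
eef_rot: [-3.142, 0.0, 1.661]
wrist_force: [-0.6, 0.0, -5.1]
finger_gap: 40.3
clock: 55.75
eef_pos: [468.8, 327.4, 51.1]
eef_rot: [-3.142, 0.0, 1.661]
wrist_force: [-0.1, 0.8, -5.8]
finger_gap: 40.0
```

```bash

python3 -m jog '[[0,0,0.15,0,0,0,0],[0,0,0,0,0,0,0],[0,0,0,0,0,0,0]]' 40
python3 -m jog '[[0,0,0.15,0,0,0,0],[0,0,0,0,0,0,0],[0,0,0,0,0,0,0]]' 40

```

```text
clock: 56.05
eef_pos: [469.0, 327.5, 50.6]
eef_rot: [3.141, -0.0, 1.661]
wrist_force: [-3.6, -2.2, 6.4]
finger_gap: 40.3
clock: 56.35
eef_pos: [469.0, 327.6, 50.4]
eef_rot: [3.141, -0.0, 1.661]
wrist_force: [-10.2, -5.7, 21.4]
finger_gap: 40.7
```

```bash

python3 -m jog '[[0,0,-0.1,0,0,0,45],[0,0,0,0,0,0,60],[0,0,0,0,0,0,75],[0,0,0,0,0,0,95],[0,0,0,0,0,0,95],[0,0,0,0,0,0,95]]' 30
python3 -m jog '[[0,0,-1.5,0,0,0,95],[0,0,-3,0,0,0,95],[0,0,-4,0,0,0,95],[0,0,-4,0,0,0,95],[0,0,-3,0,0,0,95],[0,0,0,0,0,0,95],[0,0,0,0,0,0,95]]' 10
python3 -c "
from h import *
s,c=snap('wrist','w25')
bb=blob(c,(5,120,60),(22,255,255),(150,100,340,260));print(bb[:4])
s,c=snap('side','s25')
cv2.imwrite('pics/c25.png',cv2.resize(c['color'][100:200,180:330],(800,533),interpolation=cv2.INTER_CUBIC))
"
```

```text
clock: 56.95
eef_pos: [468.9, 327.4, 49.0]
eef_rot: [3.142, -0.0, 1.661]
wrist_force: [0.4, 0.7, -0.4]
finger_gap: 79.5
clock: 57.65
eef_pos: [468.8, 327.4, 204.9]
eef_rot: [3.14, -0.001, 1.661]
wrist_force: [-0.8, -0.9, -1.7]
finger_gap: 89.5
[(185, [220.4, 188.9], [216, 177, 9, 25]), (180, [275.3, 189.0], [272, 177, 8, 25]), (95, [283.6, 222.2], [270, 215, 29, 21]), (28, [282.5, 234.8], [280, 229, 8, 11])]
```

View pics/w25.png

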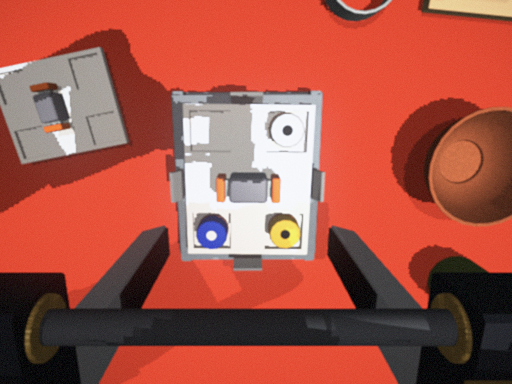

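View pics/c25.png

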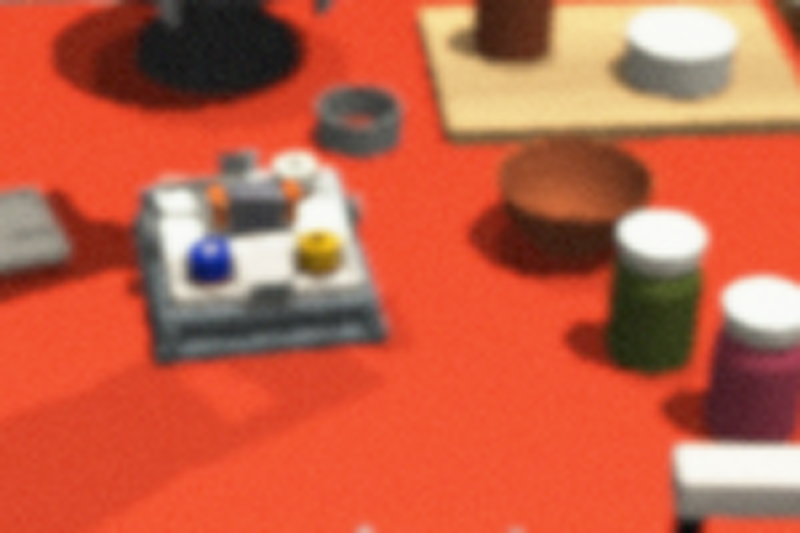

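```bash
python3 -c "
from h import *
snap('top','t26')
print(order.sign_off())"
```

```text
the job is handed in; nothing more can be done
None
```

View pics/t26.png

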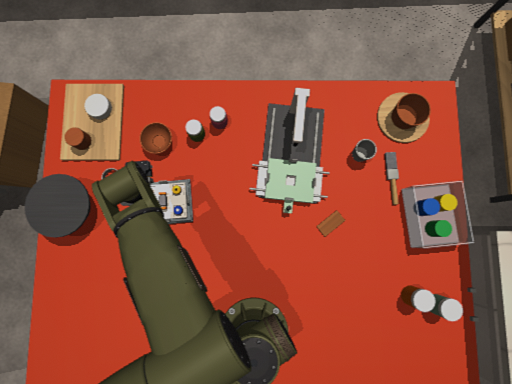

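The job is done and handed in, at about 58 s of the 210 s allowed. I latched the large tray in the carriage and put the white, yellow and blue discs in pockets of their own; there was no green disc. I then slid the carriage by its knob to bring white, yellow and blue under the pointer, in that order, for over a second each. Finally I squeezed the tray free and latched it back in the dock.

- **Tray and discs:** The last pictures show the tray flat in the dock between its guides, both buttons out again, and all three discs upright in their pockets. I took the latch as holding from the buttons and the seating height; I did not tug the tray to test it.
- **Pointer:** The dots were under the tip to about 2 mm. My pictures disagreed by roughly that much, and the dots are 10 mm wide. The top camera's view of the blue stop was blocked by the arm, so I checked that one from the side camera only.
- **Yellow disc:** It had been knocked about 25 mm aside before I picked it up; I measured it again and took it from there.
- **Other things:** The jars, bowl, cup, brush and rib look unmoved. The ring cutter is half hidden by the arm in the last top picture, but it shows in place in the side view.

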